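Tap a stuck mould piece loose and set it out to dry

ROBOT

A 6-joint arm with a two-finger parallel gripper is mounted at the origin on the work surface. World frame = base frame: x ahead of the robot, y to its left, z up, the work surface at z = 0. Lengths are in m, angles in rad, forces in N, time in s.
With the tool pointing down it reaches from about 0.275 to 0.725 m from the base axis. Payload 5.6 kg.
Tool frame: the origin (TCP) lies between the finger pads; the fingertips stand tip_reach ahead of it and the grasp point (between the pads) is the TCP (tip_reach is the distance from the TCP to the fingertips, in m); z points along the fingers, y is the direction in which the jaws open and shut (so a half turn about z gives the same grasp; the last joint's range is limited). The gripper opens to 85 mm and grips with 20 to 120 N. Pads are 22 mm wide; open, the fingers measure 114 mm over their backs; the gripper's body (76 mm by 85 mm) begins 54 mm behind the grasp point. The pads swing forward as they close: fully open they stand 13 mm farther back than shut.
Start: joints at [-1.013, 0.255, 0.108, 0, -1.424, -0.285], TCP at [0.148, -0.53, 0.25] pointing down, gripper open.
Joint ranges: [-2.95, 2.95], [-1.21, 1.97], [-1.09, 1.5], [-2.87, 1.71], [-2.94, -0.07], [-3.05, 3.05]. Speed limits (rad/s): [2.57, 2.57, 3.14, 3.14, 3.14, 3.14].

INTERFACE

Orientations are given as a 3x3 rotation matrix whose columns are the frame's x, y, z axes.
In Python, from workcell import * gives the robot as it stands.
- The arm moves only by the tool arm_command, never from a script. Its argument "motion" is a list of rows, each a list of 3 entries, a list of its own where there are three numbers: the shift along the tool's x, y, z in mm, then the turn about the tool's z in rad, then the finger opening in mm, from 0 to 85.4. In form: [[[dx, dy, dz], turn, gripper], ...]. A call has 1 to 5 rows; each row shifts and turns the commanded pose from where the row before left it, along the tool's axes as they then stand; what a row does not reach is not made up. A row lasts 1/12 s, in which the tool goes at most 41.7 mm and 7.16 degrees, less where a joint would pass 70% of its speed; a pose out of reach is approached as far as the arm can. A call with a gripper value outside its range is refused whole. The fingers move at their own pace and stop on an object; "squeeze" is the grip in N (left out, the last holds). Time passes only in rows, so rows that do not move let the fingers close. It gives the time, the measured TCP pose, the force and the opening at its end, in the units of the state.
- read_state(): the state, without advancing time (a new reading comes with each control period).
- capture(name): name is "side" or "top" or "wrist"; returns the picture (384x512x3 uint8, red, green, blue); there is no depth.
- get_calibration(name): a dict with "vertical_fov" (degrees; the focal length in pixels is half the picture's height over the tangent of half this angle, whatever the lens; pixels are square), "cx", "cy" (the principal point, pixels), "eye" and "orientation" of the camera in the world. Camera axes: x right, y up, looking along -z (the intrinsics and any distortion apply to the point x, -y, -z); pixel columns grow to the right and rows downward; lengths in m; the calibration is good to about 2 mm. A picture is of the moment at which its call begins: read the wrist's pose just before it. get_calibration takes no time and is no camera call; for the wrist camera it gives the pose at the moment of the call.
- job_done(): hands the job in, once; it reports no verdict.
The state is a dict: "time_s": time; "joint_pos": joint angles; "qd": joint speeds; "effort": joint torques, N m; "ee_pos": TCP position; "eef_rot": TCP orientation; "wrist_force": force on the tool from outside, world axes, zero at the start; "wrist_torque": the same for the moment, N m; "grip_width": opening from 0.0 (shut) to 1.0 (fully open).
Only numpy, scipy, OpenCV 4.12 (cv2) and the standard library are available. Lean on these libraries where they do the work, as an engineer would, in place of code of your own. Each camera call takes 0.05 s, during which the arm holds its last target. There are 200 camera calls.

TASK

The plaster mould piece on the sloping stand is stuck under the two spring clips: with the mallet, tap its upper long face lightly near the left end, then near the right end (left and right as the robot sees them), and so on in turn, a little at a time so that it never sits more than 5 degrees crooked, until both ends have slid down clear of the clips; do not touch it with the gripper before that. Then lay the mallet back flat on its dark wooden board, lift the piece off the slope and set it flat, right way up, in the middle of the empty plaster bat, lengthwise along it. Leave the pots and jar around undisturbed.

Things in the scene. Friction and masses are not known exactly. Their poses are not given: they have to be found in the camera images.
- bed: Bed of the fixed drain stand: plywood plate sloping at 24 degrees. Origin: on its surface, midway between the clips, 65 mm above the table, where the insert's origin is at the start. x points straight up the slope (away from the robot), y across to the left, z is the bed's normal. Plate from x=-90 to +110 mm, y=-117 to +117 mm; legs beneath it.
- clip_left_pad (a point): Left spring clip, underside of its steel pad. In bed axes the pad spans y=72..94, x=-13..+13, z=18..26 mm; its post stands at y=98..108, x=-11..+11, to z=50 mm. It presses the insert's lug down with about 6.5 N; friction holds that end, which needs some 5 to 13 N down the slope to slip and moves only as far as it is pushed.
- clip_right_pad (a point): Right spring clip, the mirror image (y=-72..-94 mm, post y=-98..-108). As each clip holds its own end, a push near one end turns the insert about the other end. Once past its pad an end is free and may slide on down to the stops.
- stop_mid (a point): Point on the bed's surface midway between two stop pegs (12 mm diameter, 20 mm high, at bed x=-65, y=+50 and y=-50 mm) that catch the insert after 34 mm of travel.
- insert: The stuck plaster mould piece, 0.4 to 0.75 kg: a block 50 mm (x) x 130 mm (y) x 55 mm high (z) with a lug at each end (30 mm in x, 18 mm high, out to y=+-90 mm). Origin: centre of its underside. At the start its axes are those of the bed: x up the slope, y to the left, z normal to the slope. Its upper long face, the one to tap, is at x=+25 mm. It must slide toward the bed's -x by 29 mm or more at both ends to be clear of the clips.
- insert_left (a point): Point on the underside of the insert near its left end, at y=+81 mm, x=0 of the insert.
- insert_right (a point): Point on the underside of the insert near its right end, at y=-81 mm, x=0 of the insert.
- mallet: Mallet, about 0.3 kg, lying flat: black rubber head 50 mm (x) x 84 mm (y) x 50 mm (z), its two striking faces at y=+-42 mm, and a wooden handle 26 mm wide (y), 22 mm thick (z), running along -x from the head to x=-175 mm. Origin: under the middle of the head, on its underside (the handle's centre line is 25 mm above). x points from the handle to the head, z up.
- mallet_head (a point): Centre of the mallet's head.
- mallet_grip (a point): Point on the handle's centre line, 100 mm from the centre of the head.
- rest: Dark wooden board 220 (x) x 150 (y) x 12 mm, fixed, on which the mallet lies at the start and must lie in the end. Origin: centre of its underside, on the table. It may be on the robot's left or right.
- bat: Empty plaster bat (drying slab) 220 (x, its long way) x 150 (y) x 16 mm, fixed, on the other side. Origin: centre of its underside, on the table.
- vase: Tall white goblet-shaped vase, 60 mm in diameter, 200 mm high, standing close beside the upper half of the stand, on its left or its right: it blocks the gripper on that side. Origin: centre of its foot. Must not be disturbed.
- cup_low: Low blue cup, 58 mm in diameter, 60 mm high, beside the stand on the side opposite to the vase. Must not be disturbed.
- cup_front: White cup, 68 mm in diameter, 70 mm high, in front of the stand. Must not be disturbed.
- beaker: Blue beaker, 72 mm in diameter, 85 mm high, behind the stand. Must not be disturbed.
- jar: Glass jar, 80 mm in diameter, 110 mm high, far left. Must not be disturbed.
- plates: Pile of four blue plates, 170 mm in diameter, 48 mm high, far right. Must not be disturbed.
- mallet_mid (a point): Point on the mallet's centre line at the middle of its whole length, 75 mm from the centre of the head.

How it is judged:
On the way, in this order (a step that is already met when the one before it is completed fails the run):
1. the mallet taps the left half of the piece and its left end starts to slide (1.5 mm or more), the right end staying behind (contact force between mallet and insert above 1 N and y of mallet_head in the frame of insert above 0.01 m and x of insert_left in the frame of bed below -0.0015 m and angle between the x axis of insert and the x axis of bed, either way round above 0.005 rad), for 0.02 s.
2. then the mallet taps the right half, and the right end has slid 1.5 mm or more (contact force between mallet and insert above 1 N and y of mallet_head in the frame of insert below -0.01 m and x of insert_right in the frame of bed below -0.0015 m), for 0.02 s.
3. then the mallet taps the left half again, and the left end has slid 4 mm or more in all (contact force between mallet and insert above 1 N and y of mallet_head in the frame of insert above 0.01 m and x of insert_left in the frame of bed below -0.004 m), for 0.02 s.
4. both ends have slid 28.5 mm or more, clear of the clips, the piece still lying on the bed (x of each of insert_left, insert_right in the frame of bed below -0.0285 m and z of insert in the frame of bed between -0.006 and 0.006 m and distance between insert and bed below 0.05 m), for 0.2 s.
At the end, for the whole second after the job is handed in: Insert flat, right way up, on the bat: tilt under 0.06 rad, centre within 30 mm of the bat's, long axes within 0.2 rad. Mallet flat on its board: tilt under 0.08 rad, mid-length within 60 mm of the board's centre along each side. Both within 6 mm of the board tops, at rest (horizontal distance between insert and bat below 0.03 m and angle between insert's own z axis and vertical below 0.06 rad and height (world z) of insert between 0.01 and 0.022 m and angle between the y axis of insert and the x axis of bat, either way round below 0.2 rad and linear speed of each of insert, mallet below 0.02 m/s and x of mallet_mid in the frame of rest between -0.06 and 0.06 m and y of mallet_mid in the frame of rest between -0.06 and 0.06 m and height (world z) of mallet between 0.006 and 0.018 m and angle between mallet's own z axis and vertical below 0.08 rad); the robot touches nothing.
It fails at once if the piece sits more than 6 degrees crooked on the bed before it is clear of the clips ((z of insert in the frame of bed between -0.006 and 0.006 m and distance between insert and bed below 0.05 m) and x of insert in the frame of bed above -0.026 m and angle between the x axis of insert and the x axis of bed, either way round above 0.105 rad).
It fails at once if the gripper touches the piece while an end is still under its clip ((z of insert in the frame of bed between -0.006 and 0.006 m and distance between insert and bed below 0.05 m) and contact force between the fingers and insert above 1 N and x of any of insert_left, insert_right in the frame of bed above -0.0265 m).
It fails at once if a blow on the piece of more than 80 N (contact force between mallet and insert above 80 N).
It fails at once if a pot, the jar or the plates moved by more than 20 mm (distance of any of vase, cup_low, cup_front, beaker, jar, plates from where it was at the start of the episode above 0.02 m).
It also fails if it takes over 72 s, if anything falls off the work surface, if the arm or the gripper's body presses on something with over 40 N, if the wrist force passes 120 N, or if a joint passes its speed limit or range.

## Working session

There is one attempt and no reset: what is moved stays moved. The work goes in short steps, Python scripts to look and compute and a tool call to move; the robot and the scene stay as the last step left them, time stands still between calls to the robot, and variables do not carry over. Pictures are saved under pics/ and viewed, about 8 in all and at most 12, crops included, and the job is handed in when it is done.

Besides the shell and the picture viewer there is one more tool, called as name(argument=value, ...) on one line, values as JSON. arm_command: Moves the arm, as the interface text tells. Its arguments: {"type":"object","properties":{"motion":{"type":"array"},"squeeze":{"type":"number"}},"required":["motion"]}

```bash
ls; mkdir -p pics
python3 - <<'E'
from workcell import *
import cv2
s=read_state(); print({k:s[k] for k in('time_s','ee_pos','eef_rot','grip_width')})
for n in('side','top','wrist'):
    im=capture(n); cv2.imwrite(f'pics/{n}0.png',im[:,:,::-1]); print(n,get_calibration(n))
try: print(tip_reach)
except Exception as e: print(e)
E
python3 -c "
import cv2,numpy as np
a=cv2.imread('pics/side0.png');b=cv2.imread('pics/top0.png');cv2.imwrite('pics/a.png',cv2.resize(b,(800,600),interpolation=cv2.INTER_CUBIC))
cv2.imwrite('pics/b.png',cv2.resize(a,(800,600),interpolation=cv2.INTER_CUBIC))"
```

```text
pics
{'time_s': 0.0, 'ee_pos': array([ 0.14812373, -0.52918256,  0.24937653]), 'eef_rot': array([[-9.63031787e-01, -2.69387097e-01, -6.07308674e-04],
       [-2.69387769e-01,  9.63029981e-01,  1.86671938e-03],
       [ 8.19863456e-05,  1.96131163e-03, -9.99998073e-01]]), 'grip_width': 1.003426884823321}
side {'vertical_fov': 45.80686156081137, 'cx': 256.0701524884767, 'cy': 191.48605804894, 'eye': array([-0.01036936,  1.15038299,  0.80791542]), 'orientation': array([[-0.90314802,  0.20827133, -0.37542869],
       [-0.42916143, -0.46240502,  0.77588792],
       [-0.0120049 ,  0.86186115,  0.5070022 ]])}
top {'vertical_fov': 42.9075992108291, 'cx': 253.60340611334942, 'cy': 192.09960141747206, 'eye': array([0.42632106, 0.01336083, 1.62080622]), 'orientation': array([[ 1.03173842e-03,  9.97826304e-01, -6.58908446e-02],
       [-9.99994020e-01,  8.12005668e-04, -3.36149332e-03],
       [-3.30068272e-03,  6.58939188e-02,  9.97821175e-01]])}
wrist {'vertical_fov': 67.95035967485921, 'cx': 253.73403616598375, 'cy': 196.24598535630756, 'eye': array([ 0.07473088, -0.55044023,  0.37293818]), 'orientation': array([[-0.27032314, -0.91989693, -0.28410393],
       [ 0.96276585, -0.2574549 , -0.08245544],
       [ 0.00270656, -0.29581517,  0.95524136]])}
0.019
```

View pics/a.png

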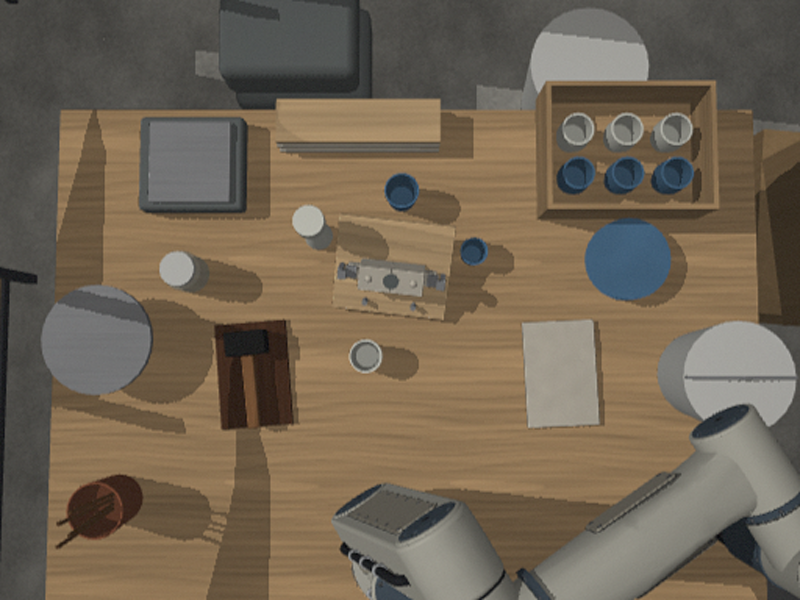

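View pics/b.png

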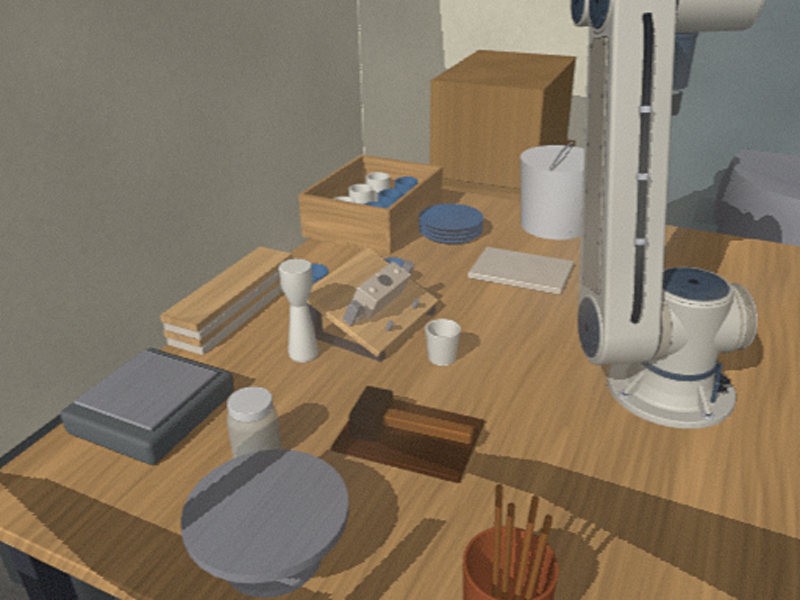

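```bash
cat > h.py <<'E'
import numpy as np, cv2
from workcell import *
def cast(cal,uv,z):
    f=192/np.tan(np.radians(cal['vertical_fov'])/2)
    d=np.array([(uv[0]-cal['cx'])/f,-(uv[1]-cal['cy'])/f,-1.]); d=cal['orientation']@d
    return cal['eye']+d*(z-cal['eye'][2])/d[2]
def proj(cal,p):
    f=192/np.tan(np.radians(cal['vertical_fov'])/2)
    q=cal['orientation'].T@(np.asarray(p)-cal['eye']); return np.array([cal['cx']-f*q[0]/q[2],cal['cy']+f*q[1]/q[2]])
def rect(cal,mask,z):
    mask=cv2.morphologyEx(mask.astype(np.uint8),cv2.MORPH_OPEN,np.ones((2,2)))
    c=max(cv2.findContours(mask,cv2.RETR_EXTERNAL,cv2.CHAIN_APPROX_NONE)[0],key=cv2.contourArea)[:,0]
    w=np.array([cast(cal,p,z)[:2] for p in c],np.float32)
    return cv2.minAreaRect(cv2.convexHull(w)*1000)
E
python3 - <<'E'
from h import *
cal=get_calibration('top'); im=cv2.imread('pics/top0.png'); hsv=cv2.cvtColor(im,cv2.COLOR_BGR2HSV)
g=np.zeros(im.shape[:2],bool)
def roi(x0,x1,y0,y1):
    m=g.copy(); m[int(y0/1.5625):int(y1/1.5625),int(x0/1.5625):int(x1/1.5625)]=1; return m
V=hsv[...,2].astype(int);S=hsv[...,1].astype(int)
for n,m,z in(('bat',roi(505,620,305,445)&(S<60)&(V>120),.016),
  ('head',roi(215,285,320,370)&(V<45),.062),
  ('rest',roi(200,300,310,440)&(V<95),.012),
  ('handle',roi(230,275,357,432)&(V>95),.048)):
    print(n,rect(cal,m,z))
    c=np.argwhere(m); print(c.min(0)*1.5625,c.max(0)*1.5625)
for p,z in(((340,214),.1097),((455,226),.1097),((443,320),.0284),((333,304),.0284)): print(cast(cal,np.array(p)/1.5625,z))
for p in((225,345),(250,390),(282,380)): print(hsv[int(p[1]/1.5625),int(p[0]/1.5625)])
E
python3 -c "
import cv2
a=cv2.imread('pics/top0.png');cv2.imwrite('pics/c.png',cv2.resize(a[125:280,130:310],None,fx=4.3,fy=3.8,interpolation=cv2.INTER_CUBIC))"
```

```text
bat ((377.2318115234375, -326.31231689453125), (219.76748657226562, 149.84640502929688), 2.6582963466644287)
[318.75  521.875] [426.5625 598.4375]
head ((438.3236999511719, 323.30194091796875), (54.099403381347656, 96.17959594726562), 0.0607815720140934)
[325.     217.1875] [367.1875 281.25  ]
rest ((374.817626953125, 315.87933349609375), (223.63323974609375, 152.45460510253906), 4.995443820953369)
[318.75   201.5625] [428.125 296.875]
handle ((336.2354736328125, 316.61444091796875), (149.81829833984375, 24.288331985473633), 4.006484031677246)
[356.25   229.6875] [429.6875 273.4375]
[0.69862845 0.13109321 0.1097    ]
[ 0.67454363 -0.09865417  0.1097    ]
[ 0.49005923 -0.07885037  0.0284    ]
[0.52331388 0.15094509 0.0284    ]
[ 0  9 30]
[ 13 135 115]
[ 12 135  64]
```

View pics/c.png

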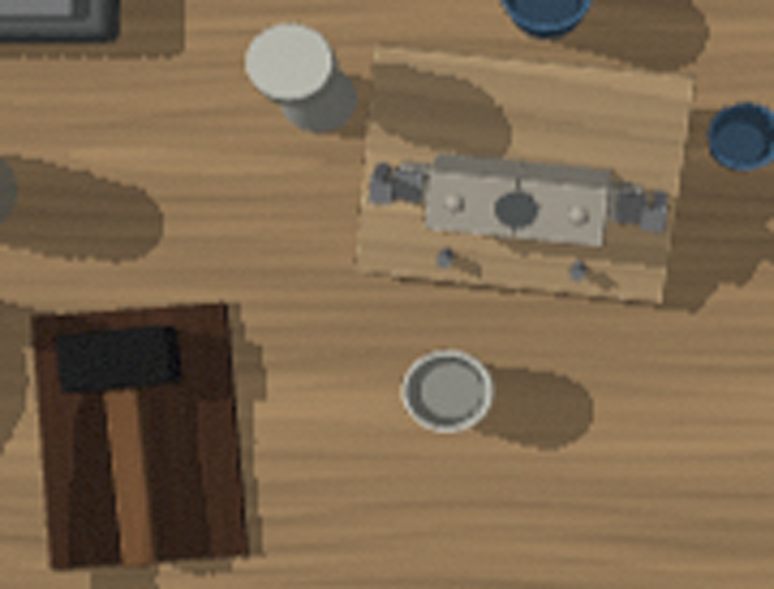

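```bash
cat >> h.py <<'E'
def plan(wps,R=None,p=None):
    """wps: list of (xyz, heading of tool y in deg, rows)"""
    s=read_state(); R=s['eef_rot'].copy() if R is None else R; p=s['ee_pos'].copy() if p is None else p
    for xyz,h,n in wps:
        for k in range(n,0,-1):
            d=R.T@(np.array(xyz)-p)/k*1000; h0=np.degrees(np.arctan2(R[1,1],R[0,1]))
            t=-np.radians((h-h0+180)%360-180)/k
            d=np.round(d,1 if n<3 else 0); t=round(t,3); print([d.tolist(),t],end=' ')
            p=p+R@d/1000; c,q=np.cos(t),np.sin(t); R=R@np.array([[c,-q,0],[q,c,0],[0,0,1]])
        print('->',p.round(4))
E
python3 - <<'E'
from h import *
plan([((.40,0,.25),100,15),((.336,.317,.12),94,10)])
cal=get_calibration('top'); 
o=cast(cal,(517/4.3+130,210/3.8+125),.1152); print(o, o[:2]+.0224*np.array([np.cos(-.108),np.sin(-.108)]))
# vase, cups in crop
for n,p,z in(('vase',(290,62),.2),('cuplow',(743,135),.06),('beaker',(547,0),.085),('cupfront',(447,390),.07)): print(n,cast(cal,(p[0]/4.3+130,p[1]/3.8+125),z).round(3))
E
```

```text
[[-26.0, 29.0, 0.0], np.float64(0.007)] [[-25.0, 30.0, 0.0], np.float64(0.007)] [[-25.0, 30.0, 0.0], np.float64(0.006)] [[-25.0, 30.0, 0.0], np.float64(0.007)] [[-25.0, 30.0, 0.0], np.float64(0.006)] [[-25.0, 30.0, 0.0], np.float64(0.007)] [[-24.0, 31.0, 0.0], np.float64(0.006)] [[-24.0, 31.0, 0.0], np.float64(0.007)] [[-24.0, 31.0, 0.0], np.float64(0.006)] [[-24.0, 31.0, 0.0], np.float64(0.007)] [[-24.0, 31.0, 0.0], np.float64(0.006)] [[-24.0, 31.0, 0.0], np.float64(0.007)] [[-23.0, 31.0, 0.0], np.float64(0.006)] [[-23.0, 31.0, 0.0], np.float64(0.007)] [[-23.0, 32.0, 0.0], np.float64(0.006)] -> [ 3.998e-01 -1.000e-04  2.502e-01]
[[1.0, 32.0, 13.0], np.float64(0.01)] [[1.0, 32.0, 13.0], np.float64(0.011)] [[1.0, 32.0, 13.0], np.float64(0.01)] [[2.0, 32.0, 13.0], np.float64(0.011)] [[2.0, 32.0, 13.0], np.float64(0.01)] [[2.0, 33.0, 13.0], np.float64(0.011)] [[3.0, 32.0, 13.0], np.float64(0.01)] [[3.0, 32.0, 13.0], np.float64(0.011)] [[4.0, 33.0, 13.0], np.float64(0.01)] [[4.0, 32.0, 14.0], np.float64(0.011)] -> [0.3359 0.3167 0.1197]
[0.56242915 0.02889817 0.1152    ] [0.58469864 0.02648367]
vase [0.669 0.183 0.2  ]
cuplow [ 0.631 -0.139  0.06 ]
beaker [0.742 0.007 0.085]
cupfront [0.416 0.081 0.07 ]
```

arm_command(motion=[[[-25,30,0],0.007,85],[[-25,30,0],0.007,85],[[-25,30,0],0.007,85],[[-25,30,0],0.007,85],[[-25,30,0],0.007,85]])

```text
time_s: 0.57
ee_pos: [0.2307, -0.3509, 0.2499]
eef_rot: [[-0.972, -0.234, -0.0], [-0.234, 0.972, 0.0], [0.0, 0.001, -1.0]]
wrist_force: [2.4, 0.6, 0.7]
grip_width: 1.0
```

arm_command(motion=[[[-24,31,0],0.007,85],[[-24,31,0],0.007,85],[[-24,31,0],0.007,85],[[-24,31,0],0.007,85],[[-24,31,0],0.007,85]])

```text
time_s: 0.98
ee_pos: [0.3132, -0.1731, 0.2504]
eef_rot: [[-0.98, -0.201, 0.001], [-0.201, 0.98, 0.0], [-0.001, -0.0, -1.0]]
wrist_force: [1.6, -0.3, 0.1]
grip_width: 0.994
```

arm_command(motion=[[[-24,31,0],0.007,85],[[-24,31,0],0.007,85],[[-23,31,0],0.007,85],[[-23,31,0],0.007,85],[[-23,32,0],0.007,85]])

```text
time_s: 1.4
ee_pos: [0.399, 0.0023, 0.2504]
eef_rot: [[-0.986, -0.167, 0.0], [-0.167, 0.986, 0.0], [-0.0, 0.0, -1.0]]
wrist_force: [0.9, -0.7, -0.5]
grip_width: 0.995
```

arm_command(motion=[[[1,32,6],0.01,85],[[1,32,6],0.01,85],[[1,32,6],0.01,85],[[2,32,6],0.01,85],[[2,32,6],0.01,85]])

```text
time_s: 1.82
ee_pos: [0.3676, 0.1589, 0.2199]
eef_rot: [[-0.993, -0.117, -0.0], [-0.117, 0.993, 0.0], [0.0, 0.0, -1.0]]
wrist_force: [0.8, 1.0, -0.2]
grip_width: 1.0
```

arm_command(motion=[[[2,33,6],0.01,85],[[3,32,6],0.01,85],[[3,32,6],0.01,85],[[4,33,6],0.01,85],[[4,32,6],0.01,85]])

```text
time_s: 2.23
ee_pos: [0.3358, 0.3187, 0.1899]
eef_rot: [[-0.998, -0.068, -0.0], [-0.068, 0.998, -0.0], [0.0, -0.0, -1.0]]
wrist_force: [0.7, 0.1, -0.2]
grip_width: 0.995
```

Run:
```python
from h import *
cal=get_calibration('wrist'); im=capture('wrist'); cv2.imwrite('pics/w1.png',im[:,:,::-1])
s=read_state(); print(s['time_s'],s['ee_pos'],s['joint_pos'].round(2) if hasattr(s['joint_pos'],'round') else s['joint_pos'])
hsv=cv2.cvtColor(im[:,:,::-1].copy(),cv2.COLOR_BGR2HSV)
# expected features overlay
o=im[:,:,::-1].copy()
a=np.radians(4);e=np.array([np.cos(a),np.sin(a)]);g=np.array([.3362,.3166])
for t in(-.075,0,.075,.1):
    q=proj(cal,[*(g+t*e),.048]); cv2.circle(o,tuple(int(v) for v in q),3,(0,255,0),-1)
cv2.imwrite('pics/w1o.png',o)
plan([((.336,.317,.04),94,4)])
```

```text
2.2833 [0.33514354 0.32261365 0.1882513 ] [ 1.1   0.12 -0.22 -0.   -1.23 -2.61]
[[-0.0, -1.0, 37.0], np.float64(-0.0)] [[-0.0, -2.0, 37.0], np.float64(-0.0)] [[-0.0, -1.0, 37.0], np.float64(-0.001)] [[-1.0, -2.0, 37.0], np.float64(-0.0)] -> [0.3364 0.3167 0.0402]
```

View pics/w1o.png

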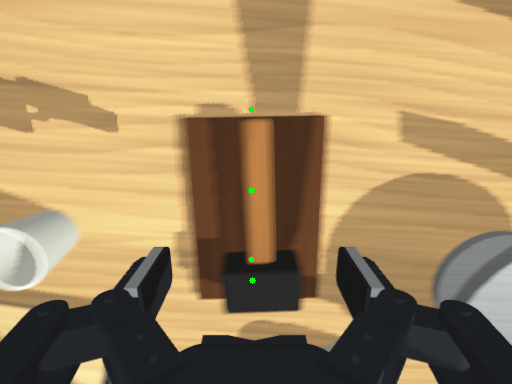

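Run:
```python
from h import *
capture('wrist'); cal=get_calibration('wrist'); im=capture('wrist'); cv2.imwrite('pics/w2.png',im[:,:,::-1])
print(read_state()['ee_pos'],read_state()['qd'])
hsv=cv2.cvtColor(im,cv2.COLOR_RGB2HSV); V=hsv[...,2].astype(int)
m=np.zeros(V.shape,bool); m[125:245,215:300]=1
S=hsv[...,1]; m1=m&(V>105)
print(rect(cal,m1,.048), hsv[190,200],hsv[190,259])
m2=np.zeros(V.shape,bool); m2[230:300,215:310]=1
print(rect(cal,m2&(V<38),.062))
p=np.argwhere(m1); print(p.min(0),p.max(0))
```

```text
[0.33582242 0.31843001 0.18916093] [-0.03807286 -0.03694687 -0.01386877  0.00619352 -0.01034948  0.01942472]
((333.5993347167969, 319.04632568359375), (119.47673034667969, 25.43461799621582), 6.354569911956787) [ 12 156 108] [ 14 157 187]
((407.7695007324219, 326.6126708984375), (25.758359909057617, 78.47905731201172), 6.377924919128418)
[125 236] [244 299]
```

arm_command(motion=[[[0,0,37],-0.007,60],[[0,0,37],-0.007,60],[[0,0,37],-0.007,60],[[0,0,36],-0.005,60],[[0,0,2],0,60]])

```text
time_s: 2.8
ee_pos: [0.3341, 0.3124, 0.036]
eef_rot: [[-0.996, -0.092, -0.007], [-0.091, 0.996, -0.009], [0.008, -0.009, -1.0]]
wrist_force: [-1.0, -1.4, -0.7]
grip_width: 0.7
```

arm_command(motion=[[[0,0,0],0,60],[[0,0,0],0,0],[[0,0,0],0,0],[[0,0,0],0,0],[[0,0,0],0,0]], squeeze=100)

```text
time_s: 3.22
ee_pos: [0.3376, 0.3187, 0.0434]
eef_rot: [[-0.996, -0.094, 0.003], [-0.094, 0.996, 0.004], [-0.003, 0.004, -1.0]]
wrist_force: [-1.4, 0.8, 4.7]
grip_width: 0.279
```

arm_command(motion=[[[0,0,0],0,0],[[0,0,0],0,0],[[0,0,0],0,0],[[0,0,0],0,0],[[0,0,0],0,0]], squeeze=100)

```text
time_s: 3.63
ee_pos: [0.3375, 0.3187, 0.0431]
eef_rot: [[-0.996, -0.095, 0.002], [-0.094, 0.996, 0.003], [-0.003, 0.003, -1.0]]
wrist_force: [-1.6, -0.9, 6.4]
grip_width: 0.282
```

arm_command(motion=[[[0,0,-10],0,0],[[0,0,-20],0,0],[[0,0,-20],0,0],[[0,0,0],0,0],[[0,0,0],0,0]])

```text
time_s: 4.05
ee_pos: [0.3365, 0.3175, 0.0919]
eef_rot: [[-0.996, -0.093, 0.0], [-0.093, 0.996, 0.002], [-0.0, 0.002, -1.0]]
wrist_force: [-0.4, -0.2, -3.0]
grip_width: 0.28
```

Run:
```python
from h import *
plan([((.345,.30,.25),100,5),((.55,-.05,.26),173.8,15),((.647,-.045,.20),173.8,5)])
```

```text
[[-1.0, -4.0, -32.0], np.float64(-0.016)] [[-1.0, -4.0, -32.0], np.float64(-0.016)] [[-1.0, -3.0, -31.0], np.float64(-0.016)] [[-2.0, -4.0, -32.0], np.float64(-0.017)] [[-1.0, -3.0, -31.0], np.float64(-0.016)] -> [0.3447 0.3001 0.2498]
[[-9.0, -25.0, -1.0], np.float64(-0.086)] [[-7.0, -26.0, -1.0], np.float64(-0.086)] [[-5.0, -27.0, -1.0], np.float64(-0.086)] [[-3.0, -27.0, -1.0], np.float64(-0.086)] [[-0.0, -27.0, -1.0], np.float64(-0.086)] [[2.0, -27.0, -1.0], np.float64(-0.086)] [[4.0, -27.0, -1.0], np.float64(-0.086)] [[7.0, -26.0, -0.0], np.float64(-0.086)] [[9.0, -26.0, -1.0], np.float64(-0.086)] [[11.0, -25.0, -0.0], np.float64(-0.086)] [[13.0, -24.0, -1.0], np.float64(-0.086)] [[15.0, -22.0, -0.0], np.float64(-0.086)] [[17.0, -21.0, -1.0], np.float64(-0.085)] [[18.0, -20.0, -0.0], np.float64(-0.086)] [[20.0, -18.0, -1.0], np.float64(-0.085)] -> [ 0.5503 -0.0499  0.2602]
[[-3.0, -19.0, 12.0], np.float64(-0.0)] [[-3.0, -19.0, 12.0], np.float64(-0.0)] [[-3.0, -19.0, 12.0], np.float64(-0.0)] [[-3.0, -19.0, 12.0], np.float64(-0.0)] [[-3.0, -20.0, 12.0], np.float64(-0.0)] -> [ 0.6474 -0.0453  0.2003]
```

arm_command(motion=[[[-1,-4,-32],-0.016,0],[[-1,-4,-32],-0.016,0],[[-1,-3,-32],-0.016,0],[[-2,-4,-32],-0.016,0],[[-1,-3,-31],-0.016,0]])

```text
time_s: 4.47
ee_pos: [0.3441, 0.2992, 0.2503]
eef_rot: [[-0.985, -0.173, -0.002], [-0.173, 0.985, -0.002], [0.003, -0.002, -1.0]]
wrist_force: [0.1, 0.8, -3.9]
grip_width: 0.281
```

arm_command(motion=[[[-9,-25,-1],-0.086,0],[[-7,-26,-1],-0.086,0],[[-5,-27,-1],-0.086,0],[[-3,-27,-1],-0.086,0],[[0,-27,-1],-0.086,0]])

```text
time_s: 4.88
ee_pos: [0.4122, 0.1818, 0.2536]
eef_rot: [[-0.821, -0.571, -0.003], [-0.571, 0.821, -0.002], [0.004, 0.001, -1.0]]
wrist_force: [-0.1, 0.7, -2.9]
grip_width: 0.284
```

arm_command(motion=[[[2,-27,-1],-0.086,0],[[4,-27,-1],-0.086,0],[[7,-26,0],-0.086,0],[[9,-26,-1],-0.086,0],[[11,-25,0],-0.086,0]])

```text
time_s: 5.3
ee_pos: [0.4811, 0.0644, 0.2566]
eef_rot: [[-0.508, -0.861, -0.003], [-0.861, 0.508, -0.001], [0.002, 0.002, -1.0]]
wrist_force: [1.0, 1.6, -3.3]
grip_width: 0.281
```

arm_command(motion=[[[13,-24,-1],-0.086,0],[[15,-22,0],-0.086,0],[[17,-21,-1],-0.086,0],[[18,-20,0],-0.086,0],[[20,-18,-1],-0.086,0]])

```text
time_s: 5.72
ee_pos: [0.5501, -0.0511, 0.2591]
eef_rot: [[-0.103, -0.995, -0.004], [-0.995, 0.103, 0.0], [0.0, 0.004, -1.0]]
wrist_force: [0.7, 0.7, -2.8]
grip_width: 0.285
```

arm_command(motion=[[[-3,-19,12],0,0],[[-3,-19,12],0,0],[[-3,-19,12],0,0],[[-3,-19,12],0,0],[[-3,-20,12],0,0]])

```text
time_s: 6.13
ee_pos: [0.6474, -0.0454, 0.1983]
eef_rot: [[-0.107, -0.994, -0.004], [-0.994, 0.107, 0.0], [0.0, 0.004, -1.0]]
wrist_force: [0.2, 0.5, -2.2]
grip_width: 0.284
```

Run:
```python
from h import *
capture('top'); im=capture('top'); sd=capture('side'); wr=capture('wrist'); s=read_state(); print(s['time_s'],s['ee_pos'],s['eef_rot'].round(3)[:,1],s['wrist_force'])
a=cv2.resize(im[110:240,170:340],(510,390)); b=cv2.resize(sd[120:250,150:320],(510,390))
b=cv2.resize(sd[130:260,160:330],(390,298)); w=cv2.resize(wr,(397,298)); a=cv2.resize(im[110:240,170:340],(390,298))
top=np.hstack([a,b]); bot=np.hstack([w,np.zeros((298,383,3),np.uint8)])
cv2.imwrite('pics/m1.png',np.vstack([top,bot])[:,:,::-1])
```

```text
6.3333 [ 0.6466873  -0.04535766  0.1985025 ] [-0.994  0.107  0.005] [ 0.8610186   0.81220553 -3.20845203]
```

View pics/m1.png

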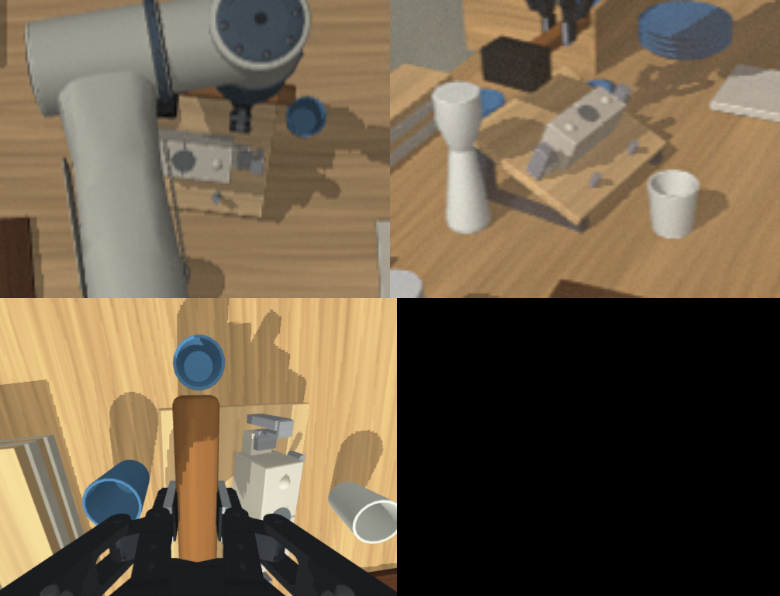

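Run:
```python
from h import *
cal=get_calibration('side'); s=read_state(); sd=capture('side'); 
hsv=cv2.cvtColor(sd,cv2.COLOR_RGB2HSV); V=hsv[...,2]
m=np.zeros(V.shape,np.uint8); m[140:175,195:245]=(V[140:175,195:245]<45)
n,l,st,ce=cv2.connectedComponentsWithStats(m); i=1+st[1:,4].argmax(); print(st[i],ce[i])
mx=np.array([-s['eef_rot'][0,0],-s['eef_rot'][1,0],0]); my=np.array([-mx[1],mx[0],0]); print(mx)
hc=s['ee_pos']+.1*mx-[0,0,.006]
pts=np.array([proj(cal,hc+a*.025*mx+b*.042*my+[0,0,c*.025]) for a in(-1,1) for b in(-1,1) for c in(-1,1)]).round(1)
print(pts.min(0),pts.max(0)); print(pts.tolist())
o=sd[:,:,::-1].copy()
for p in pts: cv2.circle(o,tuple(int(round(v)) for v in p),0,(0,255,0),-1)
y=np.radians(-6.2);t=np.radians(24);ex=np.array([np.cos(y)*np.cos(t),np.sin(y)*np.cos(t),np.sin(t)]);ey=np.array([-np.sin(y),np.cos(y),0]);ez=np.cross(ex,ey)
O=np.array([.586,.027,.065])
for a,b,c in((25,65,55),(25,-65,55),(-25,65,55),(-25,-65,55),(0,0,55),(25,65,0),(110,117,0),(-90,117,0),(-90,-117,0),(110,-117,0)):
    p=proj(cal,O+(a*ex+b*ey+c*ez)/1000); cv2.circle(o,tuple(int(round(v)) for v in p),0,(0,0,255),-1)
cv2.imwrite('pics/m2.png',cv2.resize(o[120:250,170:320],(690,598),interpolation=cv2.INTER_NEAREST))
```

```text
[240 144   1   1   1] [240. 144.]
[0.10697016 0.99426173 0.        ]
[199.5 141.3] [231.8 167.8]
[[210.2, 155.5], [209.2, 141.3], [231.8, 161.4], [231.2, 146.9], [200.7, 161.6], [199.5, 147.1], [222.6, 167.8], [221.8, 153.0]]
```

View pics/m2.png

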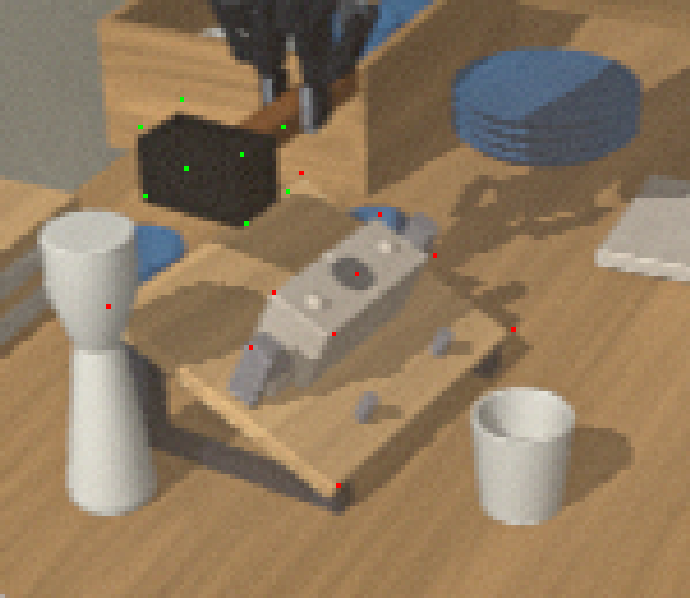

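arm_command(motion=[[[0,0,15],0,0],[[0,0,15],0,0],[[0,0,12],0,0],[[0,0,8],0,0],[[0,0,0],0,0]])

```text
time_s: 6.8
ee_pos: [0.646, -0.0453, 0.1498]
eef_rot: [[-0.107, -0.994, -0.003], [-0.994, 0.107, 0.0], [0.0, 0.003, -1.0]]
wrist_force: [0.3, 0.0, -3.3]
grip_width: 0.28
```

arm_command(motion=[[[0,4,0],0,0],[[0,3,0],0,0],[[0,3,0],0,0],[[0,2,0],0,0],[[0,0,0],0,0]])

```text
time_s: 7.22
ee_pos: [0.6353, -0.044, 0.1521]
eef_rot: [[-0.107, -0.994, 0.001], [-0.994, 0.107, 0.0], [-0.0, -0.001, -1.0]]
wrist_force: [-0.8, -0.3, -2.1]
grip_width: 0.285
```

arm_command(motion=[[[0,1,0],0,0],[[0,1,0],0,0],[[0,1,0],0,0],[[0,1,0],0,0],[[0,0,0],0,0]])

```text
time_s: 7.63
ee_pos: [0.6313, -0.0436, 0.1512]
eef_rot: [[-0.107, -0.994, -0.0], [-0.994, 0.107, -0.0], [0.0, 0.0, -1.0]]
wrist_force: [-0.6, -0.3, -3.1]
grip_width: 0.288
```

arm_command(motion=[[[0,1,2],0,0],[[0,1,2],0,0],[[0,1,2],0,0],[[0,0,0],0,0],[[0,0,0],0,0]])

```text
time_s: 8.05
ee_pos: [0.6291, -0.0432, 0.1457]
eef_rot: [[-0.107, -0.994, 0.002], [-0.994, 0.107, 0.0], [-0.0, -0.002, -1.0]]
wrist_force: [1.0, -0.2, -2.0]
grip_width: 0.282
```

arm_command(motion=[[[0,1,0.5],0,0],[[0,1,0.5],0,0],[[0,0,0],0,0],[[0,0,0],0,0]])

```text
time_s: 8.38
ee_pos: [0.6283, -0.0433, 0.1455]
eef_rot: [[-0.107, -0.994, 0.005], [-0.994, 0.107, -0.0], [-0.0, -0.005, -1.0]]
wrist_force: [6.1, -0.8, -1.3]
grip_width: 0.282
```

arm_command(motion=[[[0,1,0.5],0,0],[[0,1,0.5],0,0],[[0,0,0],0,0],[[0,0,0],0,0]])

```text
time_s: 8.72
ee_pos: [0.6276, -0.0434, 0.1454]
eef_rot: [[-0.108, -0.994, 0.008], [-0.994, 0.108, -0.001], [-0.0, -0.008, -1.0]]
wrist_force: [7.4, -2.1, -0.3]
grip_width: 0.281
```

arm_command(motion=[[[0,1,0.5],0,0],[[0,1,0.5],0,0],[[0,0,0],0,0],[[0,0,0],0,0]])

```text
time_s: 9.05
ee_pos: [0.6265, -0.043, 0.145]
eef_rot: [[-0.108, -0.994, 0.01], [-0.994, 0.108, -0.0], [-0.001, -0.01, -1.0]]
wrist_force: [10.0, -2.4, 0.6]
grip_width: 0.282
```

arm_command(motion=[[[0,1,0.5],0,0],[[0,1,0.5],0,0],[[0,0,0],0,0],[[0,0,0],0,0]])

```text
time_s: 9.38
ee_pos: [0.6252, -0.0427, 0.1444]
eef_rot: [[-0.108, -0.994, 0.012], [-0.994, 0.108, -0.0], [-0.001, -0.012, -1.0]]
wrist_force: [11.3, -1.7, 1.1]
grip_width: 0.282
```

arm_command(motion=[[[0,1,0.5],0,0],[[0,1,0.5],0,0],[[0,0,0],0,0],[[0,0,0],0,0]])

```text
time_s: 9.72
ee_pos: [0.6236, -0.0422, 0.1437]
eef_rot: [[-0.108, -0.994, 0.013], [-0.994, 0.108, 0.0], [-0.002, -0.013, -1.0]]
wrist_force: [11.9, -1.3, 1.7]
grip_width: 0.286
```

arm_command(motion=[[[0,1,0.5],0,0],[[0,1,0.5],0,0],[[0,0,0],0,0],[[0,0,0],0,0]])

```text
time_s: 10.05
ee_pos: [0.6219, -0.0417, 0.1428]
eef_rot: [[-0.108, -0.994, 0.014], [-0.994, 0.108, 0.001], [-0.002, -0.014, -1.0]]
wrist_force: [11.6, 0.1, 2.7]
grip_width: 0.282
```

```bash
cat >> h.py <<'E'
y_=np.radians(-6.2);t_=np.radians(24);EX=np.array([np.cos(y_)*np.cos(t_),np.sin(y_)*np.cos(t_),np.sin(t_)]);EY=np.array([-np.sin(y_),np.cos(y_),0]);EZ=np.cross(EX,EY);O=np.array([.586,.027,.065])
B=np.c_[EX,EY,EZ]
def slide():
    """track knobs+hole+clean block texture between first side picture and now by template match -> bed (u,y) shift"""
    cal=get_calibration('side'); a=cv2.cvtColor(cv2.imread('pics/side0.png'),cv2.COLOR_BGR2GRAY); n=cv2.cvtColor(capture('side'),cv2.COLOR_RGB2GRAY)
    out={}
    for name,P in(('L',(0,65,46)),('hole',(0,0,55)),('knobL',(0,32,55)),('knobR',(0,-32,55)),('lugR',(0,-82,18))):
        q=proj(cal,O+B@np.array(P)/1000); i=np.round(q).astype(int); r=6
        tp=cv2.resize(a[i[1]-r:i[1]+r+1,i[0]-r:i[0]+r+1],None,fx=8,fy=8,interpolation=cv2.INTER_CUBIC)
        R=18; w=cv2.resize(n[i[1]-r-R:i[1]+r+1+R,i[0]-r-R:i[0]+r+1+R],None,fx=8,fy=8,interpolation=cv2.INTER_CUBIC)
        c=cv2.matchTemplate(w,tp,cv2.TM_CCOEFF_NORMED); _,s,_,l=cv2.minMaxLoc(c); d=np.array(l)/8-R
        # pixel shift -> bed-plane shift
        J=np.array([(proj(cal,O+B@(np.array(P)+v)/1000)-q)/1 for v in((1.,0,0),(0,1.,0))]).T
        out[name]=(np.linalg.solve(J,d).round(1).tolist(),round(float(s),2))
    return out
E
python3 -c "
from h import *
print(slide()); s=read_state(); print(s['ee_pos'],s['wrist_force'])"
```

```text
{'L': ([-8.5, 0.1], 0.88), 'hole': ([-4.9, -0.2], 0.98), 'knobL': ([-7.1, -0.6], 0.95), 'knobR': ([-3.3, 0.3], 0.93), 'lugR': ([-3.1, -0.2], 0.96)}
[ 0.62193893 -0.0417285   0.14281887] [12.1066467   0.13929517  2.73478815]
```

arm_command(motion=[[[0,-8,-4],0,0],[[0,-8,-4],0,0],[[10,-4,-1],0,0],[[25,0,0],0,0],[[25,0,0],0,0]])

```text
time_s: 10.52
ee_pos: [0.6293, -0.104, 0.1475]
eef_rot: [[-0.105, -0.994, -0.002], [-0.994, 0.105, 0.0], [0.0, 0.002, -1.0]]
wrist_force: [-0.1, 0.3, -2.6]
grip_width: 0.28
```

arm_command(motion=[[[15,0,0],0,0],[[0,3,0],0,0],[[0,2,0],0,0],[[0,0,0],0,0]])

```text
time_s: 10.85
ee_pos: [0.6227, -0.1179, 0.148]
eef_rot: [[-0.107, -0.994, -0.001], [-0.994, 0.107, 0.0], [-0.0, 0.001, -1.0]]
wrist_force: [0.2, -0.7, -2.6]
grip_width: 0.283
```

```bash
cat >> h.py <<'E'
def bedtcp():
    s=read_state(); q=s['ee_pos']-O; c,d=np.cos(y_),np.sin(y_)
    print('t',round(s['time_s'],2),'TCP horiz-bed frame mm',(1000*np.array([c*q[0]+d*q[1],-d*q[0]+c*q[1],q[2]])).round(1),'headY',np.degrees(np.arctan2(s['eef_rot'][1,1],s['eef_rot'][0,1])).round(2),s['wrist_force'].round(1))
E
python3 -c "
from h import *
print(slide()); bedtcp()"
```

```text
{'L': ([-7.3, -0.2], 0.89), 'hole': ([-4.7, 0.1], 0.98), 'knobL': ([-6.0, 0.0], 0.98), 'knobR': ([-4.2, 0.9], 0.89), 'lugR': ([-2.8, 0.2], 0.96)}
t 10.9 TCP horiz-bed frame mm [  52.5 -139.8   83.2] headY 173.9 [-0.7  0.3 -3.2]
```

arm_command(motion=[[[0,1.5,1.5],0,0],[[0,1.5,1.5],0,0],[[0,1.5,0.7],0,0],[[0,1.5,0.7],0,0],[[0,0,0],0,0]])

```text
time_s: 11.32
ee_pos: [0.6186, -0.1172, 0.1445]
eef_rot: [[-0.107, -0.994, 0.003], [-0.994, 0.107, 0.0], [-0.0, -0.003, -1.0]]
wrist_force: [3.6, 0.5, -2.8]
grip_width: 0.282
```

arm_command(motion=[[[0,1,0.5],0,0],[[0,1,0.5],0,0],[[0,1,0.5],0,0],[[0,1,0.5],0,0],[[0,0,0],0,0]])

```text
time_s: 11.73
ee_pos: [0.6167, -0.1174, 0.1439]
eef_rot: [[-0.107, -0.994, 0.008], [-0.994, 0.107, -0.001], [-0.0, -0.009, -1.0]]
wrist_force: [7.1, -2.0, -0.7]
grip_width: 0.28
```

arm_command(motion=[[[0,1,0.5],0,0],[[0,1,0.5],0,0],[[0,1,0.5],0,0],[[0,1,0.5],0,0],[[0,0,0],0,0]])

```text
time_s: 12.15
ee_pos: [0.6132, -0.1176, 0.1424]
eef_rot: [[-0.108, -0.994, 0.01], [-0.994, 0.108, -0.002], [0.001, -0.01, -1.0]]
wrist_force: [8.7, -2.6, -0.2]
grip_width: 0.28
```

```bash
python3 -c "
from h import *
print(slide()); bedtcp()"
```

```text
{'L': ([-9.1, 0.2], 0.9), 'hole': ([-8.2, 0.0], 0.95), 'knobL': ([-8.3, 0.5], 0.99), 'knobR': ([-9.0, 1.1], 0.84), 'lugR': ([-7.4, 0.7], 0.94)}
t 12.2 TCP horiz-bed frame mm [  42.6 -140.8   77.4] headY 173.82 [ 9.2 -2.9 -0.1]
```

arm_command(motion=[[[0,1,0.5],0,0],[[0,1,0.5],0,0],[[0,1,0.5],0,0],[[0,1,0.5],0,0],[[0,0,0],0,0]])

```text
time_s: 12.62
ee_pos: [0.6101, -0.1177, 0.1412]
eef_rot: [[-0.108, -0.994, 0.012], [-0.994, 0.108, -0.002], [0.001, -0.012, -1.0]]
wrist_force: [11.0, -6.4, 0.5]
grip_width: 0.282
```

```bash
python3 -c "
from h import *
print(slide()); bedtcp()"
```

```text
{'L': ([-9.9, -0.1], 0.89), 'hole': ([-10.5, 0.5], 0.96), 'knobL': ([-10.1, 0.8], 0.98), 'knobR': ([-11.4, 1.6], 0.83), 'lugR': ([-10.6, 1.4], 0.93)}
t 12.67 TCP horiz-bed frame mm [  39.6 -141.3   76.2] headY 173.78 [11.  -4.3  1.6]
```

arm_command(motion=[[[0,-7,-3],0,0],[[0,-7,-3],0,0],[[-15,0,0],0,0],[[-20,0,0],0,0],[[-20,0,0],0,0]])

```text
time_s: 13.08
ee_pos: [0.6245, -0.0626, 0.1433]
eef_rot: [[-0.108, -0.994, -0.002], [-0.994, 0.108, 0.0], [0.0, 0.002, -1.0]]
wrist_force: [0.1, -0.0, -3.2]
grip_width: 0.281
```

arm_command(motion=[[[-20,0,0],0,0],[[0,3,1],0,0],[[0,2,1],0,0],[[0,2,1],0,0],[[0,0,0],0,0]])

```text
time_s: 13.5
ee_pos: [0.6209, -0.0424, 0.1412]
eef_rot: [[-0.108, -0.994, 0.002], [-0.994, 0.108, 0.001], [-0.001, -0.002, -1.0]]
wrist_force: [2.3, 0.6, -2.2]
grip_width: 0.286
```

arm_command(motion=[[[0,1,0.5],0,0],[[0,1,0.5],0,0],[[0,1,0.5],0,0],[[0,1,0.5],0,0],[[0,0,0],0,0]])

```text
time_s: 13.92
ee_pos: [0.6194, -0.0428, 0.1409]
eef_rot: [[-0.109, -0.994, 0.008], [-0.994, 0.109, -0.0], [-0.001, -0.008, -1.0]]
wrist_force: [8.0, -0.4, -0.1]
grip_width: 0.285
```

arm_command(motion=[[[0,1,0.5],0,0],[[0,1,0.5],0,0],[[0,1,0.5],0,0],[[0,1,0.5],0,0],[[0,0,0],0,0]])

```text
time_s: 14.33
ee_pos: [0.617, -0.0422, 0.14]
eef_rot: [[-0.109, -0.994, 0.012], [-0.994, 0.109, 0.0], [-0.001, -0.012, -1.0]]
wrist_force: [10.6, 0.7, 1.2]
grip_width: 0.282
```

```bash
python3 -c "
from h import *
print(slide()); bedtcp()"
```

```text
{'L': ([-12.7, -0.3], 0.87), 'hole': ([-11.4, 0.3], 0.97), 'knobL': ([-12.6, 0.1], 0.94), 'knobR': ([-11.3, 0.7], 0.93), 'lugR': ([-11.4, 0.3], 0.93)}
t 14.38 TCP horiz-bed frame mm [ 38.3 -65.5  75. ] headY 173.77 [10.7 -0.8  0.8]
```

arm_command(motion=[[[0,1,0.5],0,0],[[0,1,0.5],0,0],[[0,1,0.5],0,0],[[0,1,0.5],0,0],[[0,1,0.5],0,0]])

```text
time_s: 14.8
ee_pos: [0.6133, -0.0414, 0.1383]
eef_rot: [[-0.108, -0.994, 0.015], [-0.994, 0.108, 0.001], [-0.002, -0.015, -1.0]]
wrist_force: [12.8, 1.0, 3.5]
grip_width: 0.282
```

arm_command(motion=[[[0,1,0.5],0,0],[[0,0,0],0,0]])

```text
time_s: 14.97
ee_pos: [0.6122, -0.0412, 0.1378]
eef_rot: [[-0.108, -0.994, 0.015], [-0.994, 0.108, 0.001], [-0.002, -0.015, -1.0]]
wrist_force: [11.9, 0.6, 3.4]
grip_width: 0.285
```

```bash
python3 -c "
from h import *
print(slide()); bedtcp()"
```

```text
{'L': ([-18.6, -1.1], 0.84), 'hole': ([-15.7, -0.0], 0.98), 'knobL': ([-18.0, 0.0], 0.95), 'knobR': ([-14.0, 0.9], 0.91), 'lugR': ([-14.1, -0.5], 0.91)}
t 15.02 TCP horiz-bed frame mm [ 33.5 -64.9  72.8] headY 173.78 [12.7  0.6  2.2]
```

arm_command(motion=[[[0,-8,-4],0,0],[[0,-8,-4],0,0],[[15,0,0],0,0],[[20,0,0],0,0],[[20,0,0],0,0]])

```text
time_s: 15.43
ee_pos: [0.6154, -0.0985, 0.1412]
eef_rot: [[-0.106, -0.994, -0.003], [-0.994, 0.106, -0.0], [0.001, 0.003, -1.0]]
wrist_force: [-0.2, 0.4, -3.6]
grip_width: 0.278
```

arm_command(motion=[[[20,0,0],0,0],[[0,2,1],0,0],[[0,2,1],0,0],[[0,2,1],0,0],[[0,0,0],0,0]])

```text
time_s: 15.85
ee_pos: [0.6093, -0.117, 0.1397]
eef_rot: [[-0.107, -0.994, 0.003], [-0.994, 0.107, -0.001], [0.001, -0.003, -1.0]]
wrist_force: [4.0, -2.4, -1.1]
grip_width: 0.28
```

arm_command(motion=[[[0,1,0.5],0,0],[[0,1,0.5],0,0],[[0,1,0.5],0,0],[[0,1,0.5],0,0],[[0,1,0.5],0,0]])

```text
time_s: 16.27
ee_pos: [0.6071, -0.1168, 0.139]
eef_rot: [[-0.106, -0.994, 0.009], [-0.994, 0.106, -0.003], [0.002, -0.009, -1.0]]
wrist_force: [9.1, -6.0, 1.0]
grip_width: 0.281
```

arm_command(motion=[[[0,1,0.5],0,0],[[0,1,0.5],0,0],[[0,1,0.5],0,0],[[0,1,0.5],0,0],[[0,0,0],0,0]])

```text
time_s: 16.68
ee_pos: [0.6035, -0.1166, 0.1374]
eef_rot: [[-0.107, -0.994, 0.01], [-0.994, 0.107, -0.003], [0.002, -0.01, -1.0]]
wrist_force: [9.0, -6.2, 1.3]
grip_width: 0.285
```

```bash
python3 -c "
from h import *
print(slide()); bedtcp()"
```

```text
{'L': ([-19.5, -0.6], 0.87), 'hole': ([-19.3, 0.7], 0.96), 'knobL': ([-19.3, 1.1], 0.98), 'knobR': ([-19.9, 1.3], 0.84), 'lugR': ([-19.5, 1.1], 0.92)}
t 16.73 TCP horiz-bed frame mm [  32.9 -140.8   72.4] headY 173.88 [ 8.6 -6.8  1. ]
```

arm_command(motion=[[[0,1,0.5],0,0],[[0,1,0.5],0,0],[[0,1,0.5],0,0],[[0,1,0.5],0,0],[[0,0,0],0,0]])

```text
time_s: 17.15
ee_pos: [0.6004, -0.1164, 0.1361]
eef_rot: [[-0.107, -0.994, 0.012], [-0.994, 0.107, -0.003], [0.002, -0.013, -1.0]]
wrist_force: [10.0, -7.3, 2.1]
grip_width: 0.282
```

arm_command(motion=[[[0,-7,-3],0,0],[[0,-7,-4],0,0],[[-15,0,0],0,0],[[-20,0,0],0,0],[[-20,0,0],0,0]])

```text
time_s: 17.57
ee_pos: [0.6144, -0.0605, 0.1386]
eef_rot: [[-0.107, -0.994, -0.003], [-0.994, 0.107, 0.001], [-0.0, 0.003, -1.0]]
wrist_force: [-0.1, 0.7, -2.3]
grip_width: 0.281
```

arm_command(motion=[[[-20,0,0],0,0],[[0,3,1],0,0],[[0,2,1],0,0],[[0,2,1],0,0],[[0,0,0],0,0]])

```text
time_s: 17.98
ee_pos: [0.6108, -0.041, 0.1367]
eef_rot: [[-0.107, -0.994, 0.002], [-0.994, 0.107, 0.001], [-0.001, -0.001, -1.0]]
wrist_force: [2.1, -0.2, -1.8]
grip_width: 0.279
```

```bash
python3 -c "
from h import *
print(slide()); bedtcp()"
```

```text
{'L': ([-20.9, 0.1], 0.85), 'hole': ([-20.8, 1.4], 0.98), 'knobL': ([-21.9, 1.2], 0.96), 'knobR': ([-21.7, 1.7], 0.93), 'lugR': ([-22.2, 1.3], 0.93)}
t 18.03 TCP horiz-bed frame mm [ 32.  -65.3  71.7] headY 173.84 [ 2.1  1.  -1.3]
```

arm_command(motion=[[[0,1,0.5],0,0],[[0,1,0.5],0,0],[[0,1,0.5],0,0],[[0,1,0.5],0,0],[[0,0,0],0,0]])

```text
time_s: 18.45
ee_pos: [0.6094, -0.0417, 0.1363]
eef_rot: [[-0.108, -0.994, 0.007], [-0.994, 0.108, -0.0], [-0.001, -0.007, -1.0]]
wrist_force: [8.5, -1.0, 0.7]
grip_width: 0.28
```

arm_command(motion=[[[0,1,0.5],0,0],[[0,1,0.5],0,0],[[0,1,0.5],0,0],[[0,1,0.5],0,0],[[0,1,0.5],0,0]])

```text
time_s: 18.87
ee_pos: [0.6065, -0.0411, 0.1352]
eef_rot: [[-0.108, -0.994, 0.013], [-0.994, 0.108, -0.0], [-0.001, -0.013, -1.0]]
wrist_force: [11.7, -0.6, 2.6]
grip_width: 0.283
```

```bash
python3 -c "
from h import *
print(slide()); bedtcp()"
```

```text
{'L': ([-24.3, -0.0], 0.85), 'hole': ([-23.1, 1.1], 0.97), 'knobL': ([-24.5, 1.3], 0.95), 'knobR': ([-22.9, 1.1], 0.93), 'lugR': ([-23.5, 1.6], 0.93)}
t 18.92 TCP horiz-bed frame mm [ 27.7 -65.4  70.2] headY 173.78 [11.3 -1.2  2.7]
```

arm_command(motion=[[[0,1,0.5],0,0],[[0,1,0.5],0,0],[[0,1,0.5],0,0],[[0,1,0.5],0,0],[[0,0,0],0,0]])

```text
time_s: 19.33
ee_pos: [0.5998, -0.0408, 0.1317]
eef_rot: [[-0.108, -0.994, 0.006], [-0.994, 0.108, -0.001], [-0.0, -0.006, -1.0]]
wrist_force: [7.4, -1.4, 1.6]
grip_width: 0.281
```

```bash
python3 -c "
from h import *
print(slide()); bedtcp()"
```

```text
{'L': ([-35.7, 0.6], 0.78), 'hole': ([-29.7, 0.4], 0.96), 'knobL': ([-33.2, 0.3], 0.96), 'knobR': ([-27.3, 0.8], 0.93), 'lugR': ([-28.3, -0.1], 0.88)}
t 19.38 TCP horiz-bed frame mm [ 21.1 -65.9  66.7] headY 173.83 [ 6.6 -0.7  1.6]
```

arm_command(motion=[[[0,-9,-4],0,0],[[0,-8,-4],0,0],[[15,0,0],0,0],[[20,0,0],0,0],[[20,0,0],0,0]])

```text
time_s: 19.8
ee_pos: [0.607, -0.0975, 0.1368]
eef_rot: [[-0.106, -0.994, -0.004], [-0.994, 0.106, -0.0], [0.001, 0.004, -1.0]]
wrist_force: [-0.2, 0.6, -2.3]
grip_width: 0.281
```

arm_command(motion=[[[20,0,0],0,0],[[0,2,1],0,0],[[0,2,1],0,0],[[0,2,1],0,0],[[0,0,0],0,0]])

```text
time_s: 20.22
ee_pos: [0.5997, -0.1153, 0.1344]
eef_rot: [[-0.106, -0.994, -0.002], [-0.994, 0.106, 0.0], [0.0, 0.002, -1.0]]
wrist_force: [-0.1, 0.7, -3.4]
grip_width: 0.283
```

arm_command(motion=[[[0,1,0.5],0,0],[[0,1,0.5],0,0],[[0,1,0.5],0,0],[[0,1,0.5],0,0],[[0,1,0.5],0,0]])

```text
time_s: 20.63
ee_pos: [0.5981, -0.1154, 0.134]
eef_rot: [[-0.107, -0.994, 0.006], [-0.994, 0.107, -0.001], [0.0, -0.006, -1.0]]
wrist_force: [6.9, -2.3, 0.7]
grip_width: 0.28
```

arm_command(motion=[[[0,1,0.5],0,0],[[0,1,0.5],0,0],[[0,1,0.5],0,0],[[0,1,0.5],0,0],[[0,0,0],0,0]])

```text
time_s: 21.05
ee_pos: [0.5958, -0.1156, 0.1334]
eef_rot: [[-0.107, -0.994, 0.011], [-0.994, 0.107, -0.002], [0.001, -0.011, -1.0]]
wrist_force: [8.7, -4.2, 1.3]
grip_width: 0.283
```

```bash
python3 -c "
from h import *
print(slide()); bedtcp()"
```

```text
{'L': ([-34.5, 0.4], 0.82), 'hole': ([-31.4, -0.1], 0.96), 'knobL': ([-33.2, 0.3], 0.97), 'knobR': ([-30.2, 0.6], 0.89), 'lugR': ([-29.8, -0.2], 0.88)}
t 21.1 TCP horiz-bed frame mm [  25.1 -140.7   68.4] headY 173.86 [ 9.7 -2.9  1.6]
```

arm_command(motion=[[[0,1,0.5],0,0],[[0,1,0.5],0,0],[[0,1,0.5],0,0],[[0,1,0.5],0,0],[[0,0,0],0,0]])

```text
time_s: 21.52
ee_pos: [0.5894, -0.1147, 0.1298]
eef_rot: [[-0.107, -0.994, 0.005], [-0.994, 0.107, -0.001], [0.0, -0.005, -1.0]]
wrist_force: [4.3, -3.2, 1.6]
grip_width: 0.282
```

```bash
python3 -c "
from h import *
print(slide()); bedtcp()"
```

```text
{'L': ([-33.6, -0.2], 0.83), 'hole': ([-35.2, -0.5], 0.97), 'knobL': ([-34.9, -0.2], 0.98), 'knobR': ([-36.1, 0.1], 0.87), 'lugR': ([-36.6, 0.4], 0.93)}
t 21.57 TCP horiz-bed frame mm [  18.7 -140.5   64.9] headY 173.85 [ 4.6 -2.6  2.2]
```

arm_command(motion=[[[0,-10,-5],0,0],[[0,-5,-20],0,0],[[0,0,-38],0,0],[[0,0,-38],0,0],[[0,0,-25],0,0]])

```text
time_s: 21.98
ee_pos: [0.6023, -0.1159, 0.2575]
eef_rot: [[-0.106, -0.994, 0.001], [-0.994, 0.106, -0.0], [0.0, -0.001, -1.0]]
wrist_force: [0.4, -1.9, -1.7]
grip_width: 0.282
```

```bash
python3 -c "
from h import *
print(slide()); bedtcp()
plan([((.345,.27,.25),105,16),((.3375,.3187,.12),95.3,5),((.3375,.3187,.046),95.3,5)])"
```

```text
{'L': ([-34.0, 0.3], 0.86), 'hole': ([-34.3, -0.3], 0.98), 'knobL': ([-34.3, -0.3], 0.98), 'knobR': ([-34.6, 0.2], 0.94), 'lugR': ([-36.3, 0.8], 0.89)}
t 22.03 TCP horiz-bed frame mm [  33.4 -140.7  197.6] headY 173.92 [ 1.5 -1.2  2.9]
[[-22.0, 19.0, 1.0], np.float64(0.075)] [[-21.0, 20.0, 1.0], np.float64(0.075)] [[-19.0, 22.0, 1.0], np.float64(0.075)] [[-18.0, 23.0, 0.0], np.float64(0.075)] [[-16.0, 24.0, 1.0], np.float64(0.075)] [[-14.0, 26.0, 0.0], np.float64(0.075)] [[-12.0, 26.0, 1.0], np.float64(0.075)] [[-10.0, 27.0, 0.0], np.float64(0.075)] [[-8.0, 28.0, 1.0], np.float64(0.075)] [[-6.0, 29.0, 0.0], np.float64(0.075)] [[-3.0, 29.0, 1.0], np.float64(0.075)] [[-1.0, 29.0, 0.0], np.float64(0.076)] [[1.0, 29.0, 1.0], np.float64(0.075)] [[3.0, 29.0, 0.0], np.float64(0.076)] [[5.0, 29.0, 1.0], np.float64(0.075)] [[7.0, 28.0, 0.0], np.float64(0.076)] -> [0.3448 0.2701 0.2504]
[[-1.0, 10.0, 26.0], np.float64(0.034)] [[-1.0, 10.0, 26.0], np.float64(0.034)] [[-0.0, 10.0, 26.0], np.float64(0.034)] [[0.0, 10.0, 26.0], np.float64(0.034)] [[1.0, 9.0, 26.0], np.float64(0.033)] -> [0.3375 0.3182 0.1202]
[[0.0, 0.0, 15.0], np.float64(0.0)] [[0.0, 0.0, 15.0], np.float64(0.0)] [[0.0, 0.0, 15.0], np.float64(0.0)] [[0.0, 0.0, 15.0], np.float64(0.0)] [[1.0, 1.0, 14.0], np.float64(0.0)] -> [0.3371 0.319  0.0462]
```

arm_command(motion=[[[-22,19,0],0.075,0],[[-21,20,0],0.075,0],[[-19,22,0],0.075,0],[[-18,23,0],0.075,0],[[-16,24,0],0.075,0]])

```text
time_s: 22.45
ee_pos: [0.5198, 0.006, 0.2531]
eef_rot: [[-0.467, -0.884, -0.004], [-0.884, 0.467, 0.0], [0.002, 0.003, -1.0]]
wrist_force: [0.3, 0.4, -3.0]
grip_width: 0.281
```

arm_command(motion=[[[-14,26,0],0.075,0],[[-12,26,0],0.075,0],[[-10,27,0],0.075,0],[[-8,28,0],0.075,0],[[-6,29,0],0.075,0]])

```text
time_s: 22.87
ee_pos: [0.4391, 0.1269, 0.2532]
eef_rot: [[-0.758, -0.652, -0.004], [-0.652, 0.758, -0.001], [0.003, 0.002, -1.0]]
wrist_force: [0.4, 1.3, -2.6]
grip_width: 0.279
```

arm_command(motion=[[[-3,29,1],0.075,0],[[-1,29,1],0.075,0],[[1,29,1],0.075,0],[[3,29,1],0.075,0],[[5,29,1],0.075,0]])

```text
time_s: 23.28
ee_pos: [0.3571, 0.247, 0.2482]
eef_rot: [[-0.944, -0.329, -0.003], [-0.329, 0.944, -0.002], [0.004, -0.001, -1.0]]
wrist_force: [0.7, 0.3, -2.8]
grip_width: 0.285
```

arm_command(motion=[[[7,28,1],0.075,0],[[-1,10,26],0.034,0],[[-1,10,26],0.034,0],[[0,10,26],0.034,0],[[0,10,26],0.034,0]])

```text
time_s: 23.7
ee_pos: [0.3353, 0.3099, 0.1423]
eef_rot: [[-0.992, -0.126, -0.003], [-0.126, 0.992, -0.002], [0.003, -0.001, -1.0]]
wrist_force: [-0.1, 0.4, -2.8]
grip_width: 0.281
```

arm_command(motion=[[[1,9,26],0.034,0],[[0,0,15],0,0],[[0,0,15],0,0],[[0,0,15],0,0],[[0,0,0],0,0]])

```text
time_s: 24.12
ee_pos: [0.3324, 0.3163, 0.0697]
eef_rot: [[-0.996, -0.093, -0.006], [-0.093, 0.996, -0.007], [0.007, -0.006, -1.0]]
wrist_force: [-0.9, -1.3, -4.0]
grip_width: 0.282
```

arm_command(motion=[[[0,0,8],0,0],[[0,0,8],0,0],[[0,0,4],0,0],[[0,0,2],0,0],[[0,0,0],0,0]])

```text
time_s: 24.53
ee_pos: [0.3349, 0.319, 0.0512]
eef_rot: [[-0.996, -0.094, -0.0], [-0.094, 0.996, -0.0], [0.0, -0.0, -1.0]]
wrist_force: [0.4, 0.6, -2.4]
grip_width: 0.286
```

Lower until it touches, then release.

arm_command(motion=[[[0,0,2],0,0],[[0,0,2],0,0],[[0,0,2],0,0],[[0,0,1],0,0],[[0,0,0],0,0]])

```text
time_s: 24.95
ee_pos: [0.335, 0.3194, 0.0445]
eef_rot: [[-0.996, -0.094, 0.0], [-0.094, 0.996, 0.0], [-0.0, 0.0, -1.0]]
wrist_force: [-1.6, 0.2, -0.6]
grip_width: 0.283
```

arm_command(motion=[[[0,0,1],0,0],[[0,0,1],0,0],[[0,0,0],0,0]])

```text
time_s: 25.2
ee_pos: [0.3351, 0.3195, 0.0433]
eef_rot: [[-0.996, -0.094, 0.001], [-0.094, 0.996, 0.001], [-0.001, 0.001, -1.0]]
wrist_force: [-4.6, -1.8, 7.6]
grip_width: 0.283
```

arm_command(motion=[[[0,0,0],0,60],[[0,0,0],0,60],[[0,0,0],0,60],[[0,0,0],0,60],[[0,0,-3],0,60]])

```text
time_s: 25.62
ee_pos: [0.3348, 0.3189, 0.045]
eef_rot: [[-0.996, -0.094, -0.001], [-0.094, 0.996, -0.001], [0.001, -0.001, -1.0]]
wrist_force: [-0.6, -0.2, -0.1]
grip_width: 0.7
```

arm_command(motion=[[[0,0,-15],0,70],[[0,0,-35],0,85],[[0,0,-40],0,85],[[0,0,-40],0,85],[[0,0,-40],0,85]])

```text
time_s: 26.03
ee_pos: [0.3348, 0.3187, 0.2176]
eef_rot: [[-0.996, -0.094, 0.0], [-0.094, 0.996, -0.0], [-0.0, -0.0, -1.0]]
wrist_force: [1.0, 0.4, -0.9]
grip_width: 0.998
```

Run:
```python
from h import *
bedtcp(); capture('wrist'); cal=get_calibration('wrist'); im=capture('wrist'); cv2.imwrite('pics/w3.png',im[:,:,::-1])
c,d=np.cos(y_),np.sin(y_)
T=O[:2]-.045*np.array([c,d])
plan([((*T,.24),173.8,15),((*T,.16),173.8,4)]); print(slide())
```

```text
t 26.03 TCP horiz-bed frame mm [-281.3  262.8  152.6] headY 95.38 [ 1.   0.4 -0.9]
[[-12.0, -21.0, -1.0], np.float64(-0.091)] [[-10.0, -21.0, -1.0], np.float64(-0.091)] [[-8.0, -22.0, -1.0], np.float64(-0.091)] [[-6.0, -23.0, -1.0], np.float64(-0.091)] [[-4.0, -23.0, -1.0], np.float64(-0.091)] [[-1.0, -24.0, -1.0], np.float64(-0.091)] [[1.0, -24.0, -1.0], np.float64(-0.091)] [[3.0, -23.0, -1.0], np.float64(-0.091)] [[5.0, -23.0, -1.0], np.float64(-0.091)] [[7.0, -23.0, -2.0], np.float64(-0.092)] [[9.0, -22.0, -1.0], np.float64(-0.091)] [[11.0, -21.0, -2.0], np.float64(-0.092)] [[13.0, -20.0, -1.0], np.float64(-0.091)] [[14.0, -18.0, -2.0], np.float64(-0.092)] [[16.0, -17.0, -1.0], np.float64(-0.091)] -> [0.5416 0.0322 0.2395]
[[0.0, 0.0, 20.0], np.float64(-0.0)] [[0.0, 0.0, 20.0], np.float64(-0.0)] [[1.0, 0.0, 20.0], np.float64(-0.0)] [[0.0, 1.0, 20.0], np.float64(-0.0)] -> [0.5412 0.0322 0.1595]
{'L': ([-34.0, 0.3], 0.86), 'hole': ([-34.3, -0.3], 0.98), 'knobL': ([-34.3, -0.3], 0.98), 'knobR': ([-33.7, 0.5], 0.91), 'lugR': ([-34.8, 0.9], 0.83)}
```

View pics/w3.png

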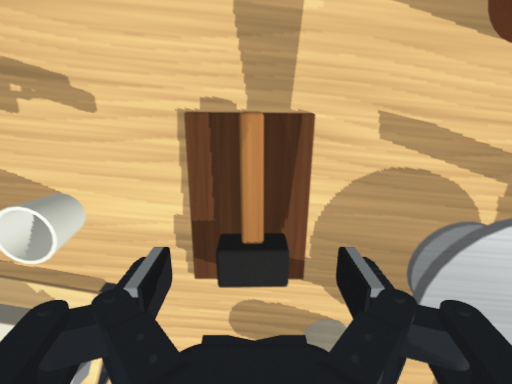

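Mallet lies flat and centred on its board (head at px 252,260; handle end 252,112). Now to the piece.

arm_command(motion=[[[-12,-21,-1],-0.091,85],[[-10,-21,-1],-0.091,85],[[-8,-22,-1],-0.091,85],[[-6,-23,-1],-0.091,85],[[-4,-23,-1],-0.091,85]])

```text
time_s: 26.6
ee_pos: [0.4039, 0.2221, 0.2195]
eef_rot: [[-0.851, -0.526, -0.002], [-0.526, 0.851, -0.001], [0.002, -0.0, -1.0]]
wrist_force: [0.4, 0.4, -0.8]
grip_width: 0.995
```

arm_command(motion=[[[-1,-24,-1],-0.091,85],[[1,-24,-1],-0.091,85],[[3,-23,-1],-0.091,85],[[5,-23,-1],-0.091,85],[[7,-23,-2],-0.091,85]])

```text
time_s: 27.02
ee_pos: [0.4711, 0.1243, 0.2252]
eef_rot: [[-0.533, -0.846, -0.002], [-0.846, 0.533, -0.001], [0.002, 0.001, -1.0]]
wrist_force: [-0.3, 1.2, 0.7]
grip_width: 0.997
```

arm_command(motion=[[[9,-22,-2],-0.091,85],[[11,-21,-2],-0.091,85],[[13,-20,-2],-0.091,85],[[14,-18,-1],-0.091,85],[[16,-17,-1],-0.091,85]])

```text
time_s: 27.43
ee_pos: [0.5389, 0.0284, 0.2333]
eef_rot: [[-0.107, -0.994, -0.002], [-0.994, 0.107, -0.0], [0.001, 0.002, -1.0]]
wrist_force: [-0.0, 0.3, -0.5]
grip_width: 0.995
```

arm_command(motion=[[[0,0,15],0,85],[[0,0,15],0,85],[[0,0,15],0,85],[[0,0,0],0,85],[[0,0,0],0,85]])

```text
time_s: 27.85
ee_pos: [0.5381, 0.0292, 0.1883]
eef_rot: [[-0.112, -0.994, -0.003], [-0.994, 0.112, -0.001], [0.001, 0.003, -1.0]]
wrist_force: [0.6, -0.2, 1.6]
grip_width: 0.994
```

Run:
```python
from h import *
bedtcp(); cal=get_calibration('wrist'); im=capture('wrist'); o=im[:,:,::-1].copy()
for a,b,c in((25,65,55),(25,-65,55),(-25,65,55),(-25,-65,55),(0,0,55)):
    p=proj(cal,O+B@np.array([a-34,b,c])/1000); cv2.circle(o,tuple(int(round(v)) for v in p),3,(0,0,255),-1)
cv2.imwrite('pics/w4.png',o)
```

```text
t 27.85 TCP horiz-bed frame mm [-47.9  -3.  123.3] headY 173.58 [ 0.6 -0.2  1.6]
```

View pics/w4.png

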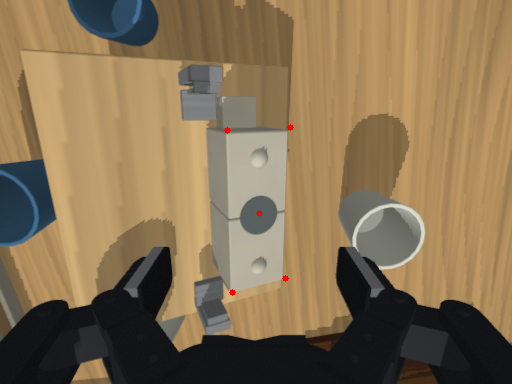

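arm_command(motion=[[[-3,-3,18],0,85],[[0,0,18],0,85],[[0,0,18],0,85],[[0,0,12],0,85],[[0,0,0],0,85]])

```text
time_s: 28.32
ee_pos: [0.541, 0.0322, 0.1217]
eef_rot: [[-0.112, -0.994, -0.003], [-0.994, 0.112, -0.001], [0.001, 0.003, -1.0]]
wrist_force: [-0.7, 0.2, -0.8]
grip_width: 0.994
```

arm_command(motion=[[[0,0,5],0,85],[[0,0,5],0,85],[[0,0,5],0,85],[[0,0,3],0,85],[[0,0,0],0,85]])

```text
time_s: 28.73
ee_pos: [0.5419, 0.0321, 0.105]
eef_rot: [[-0.112, -0.994, -0.001], [-0.994, 0.112, -0.0], [0.0, 0.001, -1.0]]
wrist_force: [-0.1, -0.1, -0.4]
grip_width: 0.993
```

arm_command(motion=[[[0,0,0],0,65],[[0,0,0],0,60],[[0,0,0],0,0],[[0,0,0],0,0],[[0,0,0],0,0]], squeeze=60)

```text
time_s: 29.15
ee_pos: [0.5408, 0.0319, 0.1093]
eef_rot: [[-0.111, -0.994, -0.001], [-0.994, 0.111, -0.001], [0.001, 0.001, -1.0]]
wrist_force: [-14.9, 2.1, 28.6]
grip_width: 0.532
```

arm_command(motion=[[[0,0,0],0,0],[[0,0,0],0,0],[[0,0,0],0,0],[[0,0,0],0,0],[[0,0,0],0,0]])

```text
time_s: 29.57
ee_pos: [0.5408, 0.0319, 0.1093]
eef_rot: [[-0.111, -0.994, -0.001], [-0.994, 0.111, -0.001], [0.001, 0.001, -1.0]]
wrist_force: [-14.2, 2.8, 28.2]
grip_width: 0.532
```

Run:
```python
from h import *
bedtcp(); print(read_state()['grip_width']*85.4); sd=capture('side'); w=capture('wrist')
a=cv2.resize(sd[120:250,170:320],(400,347)); b=cv2.resize(w,(400,300)); b=np.vstack([b,np.zeros((47,400,3),np.uint8)])
cv2.imwrite('pics/g1.png',np.hstack([a,b])[:,:,::-1])
```

```text
t 29.57 TCP horiz-bed frame mm [-45.4  -0.1  44.3] headY 173.65 [-14.2   2.8  28.2]
45.470183980981275
```

View pics/g1.png

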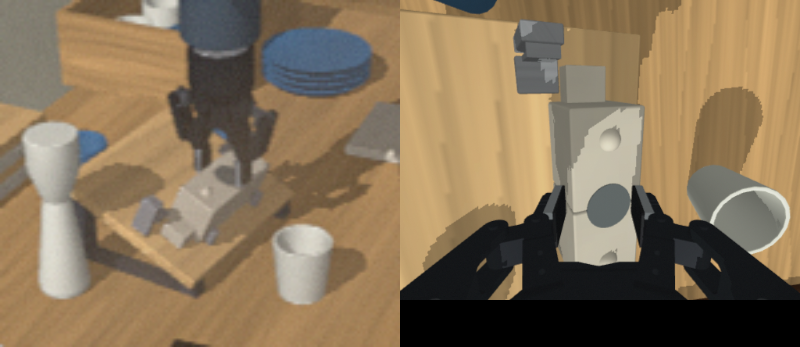

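arm_command(motion=[[[0,0,-6],0,0],[[0,0,-8],0,0],[[0,0,-12],0,0],[[0,0,-15],0,0],[[0,0,0],0,0]], squeeze=80)

```text
time_s: 30.08
ee_pos: [0.5441, 0.0323, 0.1499]
eef_rot: [[-0.111, -0.994, 0.006], [-0.994, 0.111, 0.001], [-0.002, -0.006, -1.0]]
wrist_force: [1.3, -0.5, 1.2]
grip_width: 0.001
```

arm_command(motion=[[[0,0,-20],0,0],[[0,0,-20],0,0],[[0,0,-20],0,0],[[0,0,-10],0,0],[[0,0,0],0,0]])

```text
time_s: 30.5
ee_pos: [0.5433, 0.0323, 0.2186]
eef_rot: [[-0.112, -0.994, 0.004], [-0.994, 0.112, 0.001], [-0.001, -0.004, -1.0]]
wrist_force: [0.6, 1.2, 0.6]
grip_width: -0.002
```

Run:
```python
from h import *
bedtcp(); print(read_state()['grip_width']*85.4); sd=capture('side'); w=capture('wrist')
a=cv2.resize(sd[80:230,170:320],(400,400)); b=cv2.resize(w,(400,300)); b=np.vstack([b,np.zeros((100,400,3),np.uint8)])
cv2.imwrite('pics/g2.png',np.hstack([a,b])[:,:,::-1])
plan([((.45,-.15,.20),130,9),((.377,-.326,.15),92.7,8)])
```

```text
t 30.5 TCP horiz-bed frame mm [-43.    0.7 153.6] headY 173.59 [0.6 1.2 0.6]
-0.20504337349700374
[[21.0, 8.0, 2.0], np.float64(0.084)] [[22.0, 6.0, 2.0], np.float64(0.085)] [[22.0, 4.0, 2.0], np.float64(0.084)] [[23.0, 2.0, 2.0], np.float64(0.085)] [[23.0, 0.0, 1.0], np.float64(0.084)] [[23.0, -1.0, 2.0], np.float64(0.085)] [[22.0, -3.0, 1.0], np.float64(0.084)] [[22.0, -5.0, 2.0], np.float64(0.085)] [[21.0, -8.0, 1.0], np.float64(0.084)] -> [ 0.4505 -0.15    0.2005]
[[21.0, -11.0, 6.0], np.float64(0.081)] [[20.0, -13.0, 6.0], np.float64(0.081)] [[19.0, -14.0, 6.0], np.float64(0.082)] [[18.0, -16.0, 6.0], np.float64(0.081)] [[17.0, -17.0, 7.0], np.float64(0.082)] [[15.0, -18.0, 6.0], np.float64(0.081)] [[14.0, -20.0, 7.0], np.float64(0.082)] [[12.0, -20.0, 6.0], np.float64(0.081)] -> [ 0.3767 -0.3256  0.1505]
```

View pics/g2.png

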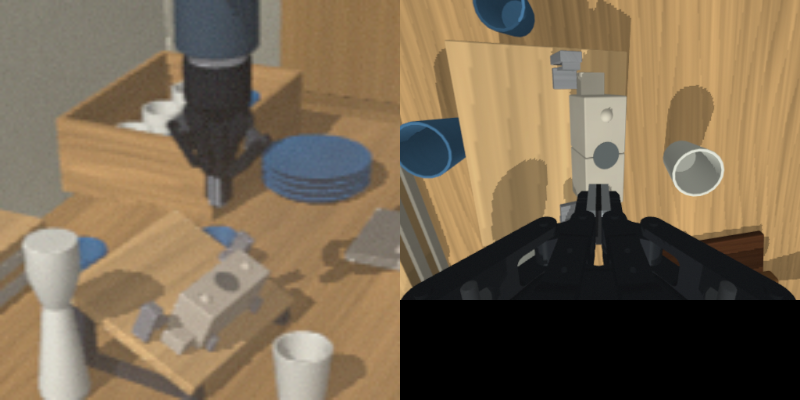

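```bash
python3 -c "
from h import *
print(slide()); bedtcp()"
```

```text
{'L': ([-34.0, 0.3], 0.85), 'hole': ([-34.0, -0.8], 0.98), 'knobL': ([-34.3, -0.3], 0.98), 'knobR': ([-34.6, 0.2], 0.94), 'lugR': ([-36.3, 0.8], 0.89)}
t 30.65 TCP horiz-bed frame mm [-44.8   0.4 149.9] headY 173.57 [-0.5 -0.1  0.3]
```

arm_command(motion=[[[0,0,0],0,85],[[0,0,0],0,85],[[0,0,0],0,85],[[0,0,0],0,85],[[0,0,0],0,85]], squeeze=40)

```text
time_s: 31.07
ee_pos: [0.5421, 0.0321, 0.2161]
eef_rot: [[-0.112, -0.994, -0.0], [-0.994, 0.112, -0.0], [0.0, 0.0, -1.0]]
wrist_force: [-0.4, -0.6, -0.3]
grip_width: 0.714
```

arm_command(motion=[[[0,2,30],0,85],[[0,0,30],0,85],[[0,0,25],0,85],[[0,0,15],0,85],[[0,0,5],0,85]])

```text
time_s: 31.48
ee_pos: [0.5383, 0.032, 0.1084]
eef_rot: [[-0.112, -0.994, -0.005], [-0.994, 0.112, -0.001], [0.002, 0.005, -1.0]]
wrist_force: [-0.2, -0.2, 0.7]
grip_width: 0.997
```

arm_command(motion=[[[0,0,5],0,85],[[0,0,5],0,85],[[0,0,4],0,85],[[0,0,3],0,85],[[0,0,0],0,85]])

```text
time_s: 31.9
ee_pos: [0.5402, 0.0324, 0.0943]
eef_rot: [[-0.112, -0.994, 0.0], [-0.994, 0.112, 0.0], [-0.0, -0.0, -1.0]]
wrist_force: [-0.9, 0.1, 0.0]
grip_width: 0.995
```

arm_command(motion=[[[0,0,1],0,85],[[0,0,1],0,85],[[0,0,0],0,85]])

```text
time_s: 32.15
ee_pos: [0.5403, 0.0324, 0.0925]
eef_rot: [[-0.112, -0.994, 0.0], [-0.994, 0.112, 0.0], [-0.0, -0.0, -1.0]]
wrist_force: [0.2, -0.1, -0.1]
grip_width: 0.993
```

arm_command(motion=[[[0,0,0],0,70],[[0,0,0],0,60],[[0,0,0],0,40],[[0,0,0],0,40],[[0,0,0],0,40]], squeeze=40)

```text
time_s: 32.57
ee_pos: [0.5413, 0.0323, 0.0937]
eef_rot: [[-0.111, -0.994, 0.003], [-0.994, 0.111, -0.0], [-0.0, -0.003, -1.0]]
wrist_force: [0.1, -0.9, 5.8]
grip_width: 0.666
```

arm_command(motion=[[[0,0,0],0,40],[[0,0,0],0,40],[[0,0,0],0,40]])

```text
time_s: 32.82
ee_pos: [0.5413, 0.0323, 0.0937]
eef_rot: [[-0.111, -0.994, 0.003], [-0.994, 0.111, -0.0], [-0.0, -0.003, -1.0]]
wrist_force: [-1.0, -0.2, 5.1]
grip_width: 0.667
```

arm_command(motion=[[[0,0,-2],0,40],[[0,0,-2],0,40],[[0,0,-2],0,40],[[0,0,-2],0,40],[[0,0,0],0,40]])

```text
time_s: 33.23
ee_pos: [0.5391, 0.0324, 0.0999]
eef_rot: [[-0.112, -0.994, -0.003], [-0.994, 0.112, -0.0], [0.0, 0.003, -1.0]]
wrist_force: [1.2, -0.8, -4.0]
grip_width: 0.668
```

```bash
python3 -c "
from h import *
print(slide()); bedtcp(); print(read_state()['grip_width']*85.4)
cv2.imwrite('pics/s5.png',capture('side')[:,:,::-1])"
```

```text
{'L': ([-31.3, -6.8], 0.76), 'hole': ([-29.8, -5.4], 0.49), 'knobL': ([-32.2, -7.5], 0.95), 'knobR': ([13.3, 89.3], 0.53), 'lugR': ([-87.3, 15.5], 0.79)}
t 33.28 TCP horiz-bed frame mm [-47.2   0.2  34.8] headY 173.57 [ 1.2 -0.  -4.5]
56.68855967464459
```

arm_command(motion=[[[0,0,-3],0,40],[[0,0,-4],0,40],[[0,0,-5],0,40],[[0,0,-5],0,40],[[0,0,0],0,40]])

```text
time_s: 33.75
ee_pos: [0.5407, 0.0325, 0.1188]
eef_rot: [[-0.112, -0.994, 0.002], [-0.994, 0.112, 0.0], [-0.001, -0.002, -1.0]]
wrist_force: [0.1, -0.7, -5.0]
grip_width: 0.587
```

arm_command(motion=[[[0,0,0],0,30],[[0,0,0],0,30],[[0,0,0],0,30]], squeeze=60)

```text
time_s: 34.0
ee_pos: [0.5399, 0.0323, 0.1171]
eef_rot: [[-0.112, -0.994, -0.001], [-0.994, 0.112, -0.0], [0.0, 0.001, -1.0]]
wrist_force: [0.4, -0.3, -5.9]
grip_width: 0.573
```

arm_command(motion=[[[0,0,0],0,30],[[0,0,0],0,30],[[0,0,0],0,30]], squeeze=90)

```text
time_s: 34.25
ee_pos: [0.5401, 0.0323, 0.1172]
eef_rot: [[-0.112, -0.994, -0.0], [-0.994, 0.112, -0.0], [0.0, 0.0, -1.0]]
wrist_force: [0.2, 0.4, -5.7]
grip_width: 0.565
```

```bash
python3 -c "
from h import *
bedtcp(); print(read_state()['grip_width']*85.4)
sd=capture('side'); w=capture('wrist')
a=cv2.resize(sd[110:240,185:315],(400,400),interpolation=cv2.INTER_CUBIC); b=cv2.resize(w,(400,300)); b=np.vstack([b,np.zeros((100,400,3),np.uint8)])
cv2.imwrite('pics/g3.png',np.hstack([a,b])[:,:,::-1])"
```

```text
t 34.25 TCP horiz-bed frame mm [-46.2   0.3  52.2] headY 173.58 [ 0.2  0.4 -5.7]
48.2814190422039
```

View pics/g3.png

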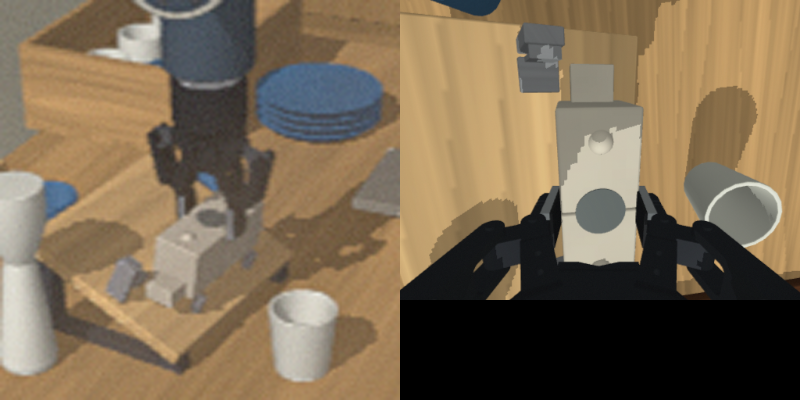

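Run:
```python
from h import *
plan([((.540,.032,.20),173.6,4),((.45,-.15,.20),130,9),((.3772,-.3263,.12),92.7,9)])
```

```text
[[0.0, 0.0, -21.0], np.float64(-0.0)] [[0.0, 0.0, -21.0], np.float64(-0.0)] [[0.0, 0.0, -20.0], np.float64(-0.0)] [[0.0, 0.0, -21.0], np.float64(-0.0)] -> [0.5401 0.0324 0.2003]
[[21.0, 8.0, 0.0], np.float64(0.085)] [[22.0, 6.0, 0.0], np.float64(0.084)] [[22.0, 4.0, 0.0], np.float64(0.085)] [[23.0, 2.0, 0.0], np.float64(0.084)] [[23.0, 0.0, 0.0], np.float64(0.085)] [[22.0, -2.0, 0.0], np.float64(0.084)] [[22.0, -4.0, 0.0], np.float64(0.085)] [[22.0, -5.0, 0.0], np.float64(0.084)] [[22.0, -7.0, 0.0], np.float64(0.085)] -> [ 0.4495 -0.1502  0.2003]
[[19.0, -10.0, 9.0], np.float64(0.072)] [[18.0, -11.0, 9.0], np.float64(0.072)] [[17.0, -12.0, 9.0], np.float64(0.072)] [[16.0, -14.0, 9.0], np.float64(0.072)] [[15.0, -15.0, 9.0], np.float64(0.073)] [[14.0, -16.0, 9.0], np.float64(0.072)] [[13.0, -17.0, 9.0], np.float64(0.073)] [[12.0, -17.0, 9.0], np.float64(0.072)] [[10.0, -19.0, 8.0], np.float64(0.073)] -> [ 0.3774 -0.3268  0.1203]
```

arm_command(motion=[[[0,0,-21],0,30],[[0,0,-21],0,30],[[0,0,-21],0,30],[[0,0,-21],0,30],[[21,8,0],0.085,30]])

```text
time_s: 34.77
ee_pos: [0.5337, 0.0144, 0.2061]
eef_rot: [[-0.193, -0.981, 0.01], [-0.981, 0.193, 0.002], [-0.003, -0.009, -1.0]]
wrist_force: [2.4, -0.4, -4.6]
grip_width: 0.567
```

arm_command(motion=[[[22,6,0],0.085,30],[[22,4,0],0.085,30],[[23,2,0],0.085,30],[[23,0,0],0.085,30],[[22,-2,0],0.085,30]])

```text
time_s: 35.18
ee_pos: [0.4792, -0.0903, 0.2014]
eef_rot: [[-0.586, -0.81, 0.0], [-0.81, 0.586, 0.0], [-0.0, 0.0, -1.0]]
wrist_force: [-0.2, 0.3, -5.6]
grip_width: 0.57
```

arm_command(motion=[[[22,-4,0],0.085,30],[[22,-5,0],0.085,30],[[22,-7,0],0.085,30],[[19,-10,9],0.072,30],[[18,-11,9],0.072,30]])

```text
time_s: 35.6
ee_pos: [0.4325, -0.1903, 0.1838]
eef_rot: [[-0.855, -0.519, 0.002], [-0.519, 0.855, -0.0], [-0.002, -0.001, -1.0]]
wrist_force: [0.1, -0.4, -6.7]
grip_width: 0.57
```

arm_command(motion=[[[17,-12,9],0.072,30],[[16,-14,9],0.072,30],[[15,-15,9],0.072,30],[[14,-16,9],0.072,30],[[13,-17,9],0.072,30]])

```text
time_s: 36.02
ee_pos: [0.3923, -0.2883, 0.1381]
eef_rot: [[-0.983, -0.185, 0.0], [-0.185, 0.983, -0.0], [-0.0, -0.0, -1.0]]
wrist_force: [0.1, 0.5, -5.7]
grip_width: 0.57
```

arm_command(motion=[[[12,-17,9],0.072,30],[[10,-19,8],0.072,30],[[0,0,0],0,30],[[0,0,0],0,30],[[0,0,0],0,30]])

```text
time_s: 36.43
ee_pos: [0.3766, -0.3263, 0.1216]
eef_rot: [[-0.999, -0.046, 0.0], [-0.046, 0.999, -0.0], [-0.0, -0.0, -1.0]]
wrist_force: [-0.2, -0.9, -6.4]
grip_width: 0.569
```

Run:
```python
from h import *
bedtcp(); s=read_state(); print(s['ee_pos'],s['grip_width']*85.4)
plan([((.3772,-.3263,.085),92.7,5)])
im=cv2.cvtColor(capture('side'),cv2.COLOR_RGB2BGR); cv2.imwrite('pics/p1.png',im)
```

```text
t 36.43 TCP horiz-bed frame mm [-170.  -373.9   56.6] headY 92.65 [-0.2 -0.9 -6.4]
[ 0.37664153 -0.32633627  0.12156105] 48.56355831138997
[[-0.0, 0.0, 7.0], np.float64(-0.0)] [[-0.0, 0.0, 7.0], np.float64(-0.0)] [[-0.0, 0.0, 8.0], np.float64(-0.0)] [[-0.0, 0.0, 7.0], np.float64(-0.0)] [[-1.0, 0.0, 8.0], np.float64(-0.001)] -> [ 0.3777 -0.3263  0.0846]
```

arm_command(motion=[[[0,0,12],0,30],[[0,0,12],0,30],[[0,0,12],0,30],[[0,0,10],0,30],[[0,0,0],0,30]])

```text
time_s: 36.9
ee_pos: [0.377, -0.3258, 0.075]
eef_rot: [[-0.999, -0.048, -0.0], [-0.048, 0.999, -0.0], [0.0, -0.0, -1.0]]
wrist_force: [0.3, 0.3, -4.8]
grip_width: 0.568
```

arm_command(motion=[[[0,0,2],0,30],[[0,0,2],0,30],[[0,0,2],0,30],[[0,0,2],0,30],[[0,0,0],0,30]])

```text
time_s: 37.32
ee_pos: [0.3774, -0.3265, 0.0738]
eef_rot: [[-0.999, -0.048, 0.003], [-0.048, 0.999, -0.003], [-0.003, -0.003, -1.0]]
wrist_force: [-11.0, 14.3, 40.1]
grip_width: 0.569
```

arm_command(motion=[[[0,0,2],0,30],[[0,0,2],0,30],[[0,0,2],0,30],[[0,0,0],0,30]])

```text
time_s: 37.65
ee_pos: [0.3796, -0.3308, 0.0686]
eef_rot: [[-0.999, -0.05, 0.007], [-0.05, 0.999, -0.011], [-0.007, -0.011, -1.0]]
wrist_force: [-8.2, -4.9, 28.7]
grip_width: 0.568
```

arm_command(motion=[[[0,0,-3],0,30],[[0,0,-3],0,30],[[0,0,0],0,30]])

```text
time_s: 37.9
ee_pos: [0.377, -0.3264, 0.0686]
eef_rot: [[-0.999, -0.046, 0.002], [-0.046, 0.999, -0.001], [-0.002, -0.001, -1.0]]
wrist_force: [-2.0, 2.6, 8.8]
grip_width: 0.567
```

Run:
```python
from h import *
s=read_state(); print(s['ee_pos'],s['grip_width']*85.4,s['wrist_force'])
sd=capture('side'); w=capture('wrist')
cv2.imwrite('pics/g4.png',np.hstack([cv2.resize(sd[110:240,265:395],(400,400),interpolation=cv2.INTER_CUBIC),np.vstack([cv2.resize(w,(400,300)),np.zeros((100,400,3),np.uint8)])])[:,:,::-1])
```

```text
[ 0.37702988 -0.32635825  0.06855991] 48.41109976257663 [-1.95869277  2.63224518  8.75294957]
```

View pics/g4.png

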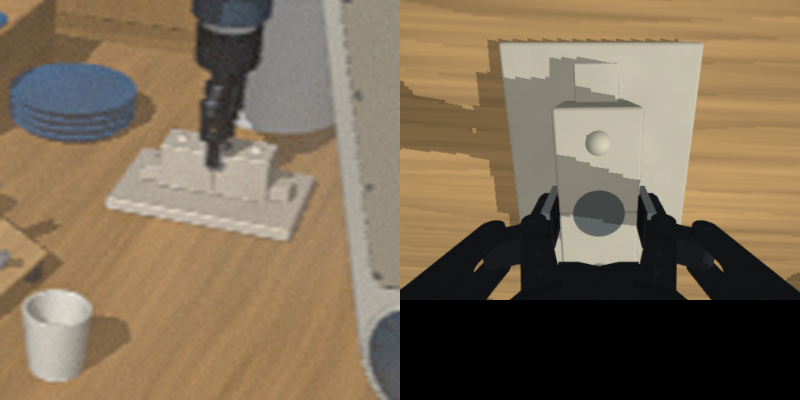

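The piece stands flat, centred and lengthwise on the bat. Release, lift away, and check.

arm_command(motion=[[[0,0,0],0,60],[[0,0,0],0,65],[[0,0,0],0,75],[[0,0,0],0,80],[[0,0,-3],0,80]])

```text
time_s: 38.42
ee_pos: [0.3762, -0.3261, 0.0699]
eef_rot: [[-0.999, -0.046, -0.001], [-0.046, 0.999, 0.001], [0.001, 0.001, -1.0]]
wrist_force: [-0.0, -0.3, 0.3]
grip_width: 0.936
```

arm_command(motion=[[[0,0,-10],0,80],[[0,0,-25],0,80],[[0,0,-40],0,80],[[0,0,-40],0,80],[[0,0,-40],0,80]])

```text
time_s: 38.83
ee_pos: [0.376, -0.3262, 0.2274]
eef_rot: [[-0.999, -0.046, -0.0], [-0.046, 0.999, -0.0], [0.0, -0.0, -1.0]]
wrist_force: [1.8, -0.8, -0.7]
grip_width: 0.933
```

arm_command(motion=[[[0,0,0],0,80],[[0,0,0],0,80],[[0,0,0],0,80]])

```text
time_s: 39.08
ee_pos: [0.3763, -0.3261, 0.2252]
eef_rot: [[-0.999, -0.046, 0.0], [-0.046, 0.999, 0.001], [-0.0, 0.001, -1.0]]
wrist_force: [0.6, -0.0, -0.6]
grip_width: 0.939
```

Run:
```python
from h import *
s=read_state(); print(s['time_s'],s['ee_pos'],s['wrist_force'])
cal=get_calibration('wrist'); w=capture('wrist'); cv2.imwrite('pics/f1.png',w[:,:,::-1])
sd=cv2.cvtColor(capture('side'),cv2.COLOR_RGB2BGR); cv2.imwrite('pics/f2.png',sd)
hsv=cv2.cvtColor(w,cv2.COLOR_RGB2HSV); V=hsv[...,2].astype(int); S=hsv[...,1].astype(int)
# hole: dark bluish-grey disc in top face; expected pixel
c=get_calibration('wrist'); e=proj(c,[.3772,-.3263,.071]); print('expect hole',e)
x,y=np.round(e).astype(int); m=np.zeros(V.shape,np.uint8); r=45; sl=np.s_[max(0,y-r):y+r,x-r:x+r]
m[sl]=((V[sl]<140)&(hsv[...,0][sl]>80)&(hsv[...,0][sl]<130))
n,l,st,ce=cv2.connectedComponentsWithStats(m); i=1+st[1:,4].argmax(); print(st[i],ce[i],'hole xy',cast(c,ce[i],.071))
# pots unmoved? compare side with first picture near each pot
cs=get_calibration('side'); a=cv2.imread('pics/side0.png')
for nme,P in(('vase',(.669,.183,.1)),('cup_low',(.631,-.139,.05)),('cup_front',(.416,.081,.035)),('beaker',(.742,.007,.08))):
    q=np.round(proj(cs,P)).astype(int); d=cv2.absdiff(a,sd)[q[1]-8:q[1]+8,q[0]-8:q[0]+8]; print(nme,d.mean().round(1))
```

```text
39.0833 [ 0.37634721 -0.32606124  0.22518269] [ 0.59364996 -0.0110713  -0.5943769 ]
expect hole [253.22056751 189.08554622]
[238 173  27  29 388] [251.76804124 187.72680412] hole xy [ 0.3758496  -0.32782523  0.071     ]
vase 3.1
cup_low 15.2
cup_front 3.1
beaker 3.1
```

Run:
```python
from h import *
c=get_calibration('top'); n=cv2.cvtColor(capture('top'),cv2.COLOR_RGB2BGR); cv2.imwrite('pics/top9.png',n)
for f,im in(('before',cv2.imread('pics/top0.png')),('after',n)):
    h=cv2.cvtColor(im,cv2.COLOR_BGR2HSV); m=((h[...,0]>95)&(h[...,0]<125)&(h[...,1]>100)).astype(np.uint8)
    _,l,st,ce=cv2.connectedComponentsWithStats(m); print(f,[(s[4],e.round(1).tolist()) for s,e in zip(st[1:],ce[1:]) if s[4]>60 and 100<e[1]<180])
    k=((h[...,2]<45)).astype(np.uint8)[205:240,135:185]; print('head px',np.argwhere(k).mean(0))
job_done()
```

```text
before [(np.int32(376), [368.2, 111.8]), (np.int32(401), [399.0, 112.0]), (np.int32(420), [430.1, 112.0]), (np.int32(345), [256.9, 122.6]), (np.int32(2178), [401.5, 165.5]), (np.int32(214), [302.8, 160.5])]
head px [15.15664845 22.94535519]
after [(np.int32(374), [368.2, 111.8]), (np.int32(397), [399.1, 111.9]), (np.int32(424), [430.1, 111.9]), (np.int32(352), [256.9, 122.4]), (np.int32(2179), [401.5, 165.5]), (np.int32(210), [302.9, 160.6])]
head px [15.5988806  23.11940299]
the job is handed in; nothing more can be done
```

The job is handed in, at about 39 s on the robot's clock. I tapped the piece with the mallet left, right, left, right, left, right until both ends were clear of the clips and it rested on the stop pegs. I then laid the mallet back on its board and set the piece on the bat.

- **First pick-up slipped:** the fingers closed only on the piece's top edges and came off as I lifted. By then both ends were already clear, and the piece stayed in place. A second, deeper grasp pulled it upright, and I carried it to the bat.
- **Taps:** wrist force stayed below about 15 N throughout. The piece was mostly 3 to 4 degrees crooked at most. As the left end came free it reached an estimated 5 degrees, at or slightly over your 5-degree limit, with its centre already about 30 mm down the slope.
- **Pressure on the bat:** I pressed the piece down harder than intended while setting it down. The wrist read about 40 N upward before I backed off. The load went through the fingers holding the piece, not the gripper's body.
- **Piece:** after release, the centre of its top measured within about 3 mm of the bat's centre. It looked flat, right way up and lengthwise in the last picture, taken just before release.
- **Mallet:** it looked flat and centred on its board, with its head within about 1 mm of where it started.
- **Pots:** the beaker, low cup and plates had not shifted in the top view, and the vase and front cup looked unchanged in the side view. The side-view check for the low cup disagreed, probably because the piece that had partly hidden it was gone. I did not check the jar separately, and the arm never went near it.

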